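# Stand the collimating lens in the light path, one focal length behind the iris

## Robot

A 6-joint arm with a two-finger parallel gripper is mounted at the origin on the work surface. World frame = base frame: x ahead of the robot, y to its left, z up, the work surface at z = 0. Lengths are in m, angles in rad, forces in N, time in s.
With the tool pointing down it reaches from about 0.425 to 0.95 m from the base axis. Payload 3.5 kg.
Tool frame: the origin (TCP) lies at the very end of the fingers, on their centre line; the grasp point (between the pads) lies 19 mm behind it (grip_depth is the distance from the TCP to the grasp point, in m); x points along the fingers, z is the direction in which the jaws open and shut, and the axes are right-handed (so a half turn about x gives the same grasp; the last joint's range is limited). The gripper opens to 85 mm and grips with 20 to 120 N. Pads are 22 mm wide; open, the fingers measure 114 mm over their backs; the gripper's body (76 mm by 85 mm) begins 54 mm behind the grasp point. The pads swing forward as they close: fully open they stand 13 mm farther back than shut.
Start: joints at [1.137, 0.286, 1.577, -0, 1.279, -0.15], TCP at [0.189, 0.648, 0.231] pointing down, gripper open.
Joint ranges: [-2.77, 2.77], [-0.9, 2.22], [0.21, 2.48], [-1.53, 4.67], [0.24, 2.81], [-2.84, 2.84]. Speed limits (rad/s): [2.79, 2.79, 3.14, 3.14, 3.14, 3.14].

## Interface

Orientations are given as a unit quaternion [x, y, z, w].
In Python, from plant import get_state, read_camera, calibration, sign_off, recognise, grip_depth gives the robot as it stands. The module is installed in compiled form; this text tells all that it offers.
- The arm moves only by the tool servo_tool, never from a script. Its argument "deltas" is a list that holds one entry, the list of rows, each a list of 4 numbers: the shift along the world's x, y, z scaled (see below), then the turn about the world's z scaled (see below). In form: [[[tx, ty, tz, spin], ...]]. A call has exactly 5 rows; each row is the pose to reach, as a shift and turn from the pose commanded when the call began; what a row does not reach only later rows make up. The controller multiplies each number of a shift by 10 cm and each number of a turn by 90 degrees. A row lasts 1/10 s, in which the tool goes at most 50 mm and 8.59 degrees, less where a joint would pass 70% of its speed; a pose out of reach is approached as far as the arm can. A call with a number of a shift or a turn outside -1 to 1 is refused whole. A call with a gripper value outside its range is refused whole. "claw" is the gripper's target within -1 to 1 (fully open at 1, half-way at 0, shut at -1), set as the call begins (left out, the last holds). The fingers move at their own pace and stop on an object; "force" is the grip in N (left out, the last holds). Time passes only in rows, so rows that repeat a pose let the fingers close, or fill a call up. It gives the time, the measured TCP pose, the force and the opening at its end, in the units of the state.
- get_state(): the state, without advancing time (a new reading comes with each control period).
- read_camera(name): name is "scene" or "side" or "wrist"; returns the picture (420x560x3 uint8, blue, green, red); there is no depth.
- calibration(name): a dict with "intrinsics" (3x3 intrinsics, pixels), "dist" ([k1, k2, p1, p2, k3] as OpenCV has them; the pictures are not rectified), "R" (3x3) and "t" (3): a world point X has camera coordinates R X + t; the wrist camera has in their place "T_tool_cam" (4x4, takes a point from camera to tool coordinates, whose origin is the TCP and whose axes are the tool frame's). Camera axes: x right, y down, z forward; pixel columns grow to the right and rows downward; lengths in m; the calibration is good to about 2 mm. A picture is of the moment at which its call begins: read the wrist's pose just before it. calibration takes no time and is no camera call.
- sign_off(): hands the job in, once; it reports no verdict.
Trained networks look in the newest picture that a camera, given by its name, has taken for a name from the list of things; names that differ only in an ending like _2 or _b are one class to them, and where a whole thing is asked for, a point or a joint stands for the part that bears it (a point fixed in the world has none). Each returns a list of dicts, best first, with "p" (0 to 1); they miss things now and then, are a little off and sometimes report something else, mostly with a low value. They report only what shows in the picture. A call takes as long as a camera call. They do not tell look-alikes from the thing itself.
- recognise(camera, query): "at" ([x, y, z] in m, in world coordinates, good to about 4 mm: the middle of the surface that is visible of it).
The state is a dict: "time": time; "qpos": joint angles; "dq": joint speeds; "joint_efforts": joint torques, N m; "eef_pos": TCP position; "tcp_rot": TCP orientation; "contact_force": force on the tool from outside, world axes, zero at the start; "wrist_torque": the same for the moment, N m; "opening": opening from 0.0 (shut) to 1.0 (fully open).
Only numpy, scipy, OpenCV 4.12 (cv2) and the standard library are available. Lean on these libraries where they do the work, as an engineer would, in place of code of your own. Each camera call takes 0.05 s, during which the arm holds its last target. There are 200 camera calls.

## Task

Take the lens stand out of its cradle and stand it upright on the breadboard, on the screen side of the iris, so that the lens is 80 mm from the iris (centre to centre), centred on the light path and square to it. Set it down gently, keep the fingers off the glass, and leave the lamp, the iris, the screen and the other things where they are.

Things in the scene. Friction and masses are not known exactly. Their poses are not given: they have to be found in the camera images.
- lens: Lens stand, 0.3 to 0.5 kg: steel foot 56 mm across, 12 mm thick; post holder 20 mm across to 56 mm up; post 12.7 mm across; ring head centred 100 mm up. Origin: centre of the foot's underside. z: along the post to the head; y: axis of the lens; x: across. Starts lying in the cradle, post raised 10 degrees from level towards the head, y up, x level.
- lens_holder (a point): Point on the post's axis, 34 mm above the underside of the lens stand's foot, in the black post holder (20 mm across, 12 to 56 mm up); the centre of mass is about 12 mm nearer the foot. Axes of the lens stand. A steel clamping screw 10 mm across sticks out on the +y side (up at the start), 48 mm above the underside, to 20.5 mm from the post's axis.
- glass: The lens: clear glass 34 mm across, 8 mm thick at the middle, sunk 2 mm below both faces of its black ring (44 mm outside, 12 mm thick, top 122 mm above the foot's underside). Origin: its centre, 100 mm up the stand; axes of the stand (y is the axis of the lens). Fingers must not touch the glass; the post, the post holder and the outside of the ring may be held.
- iris: Iris stand, loose, about 0.36 kg, standing on the breadboard between lamp and screen: foot, holder and post as the lens stand; the head is a flat black disc 44 mm across, 10 mm thick, with grey blades, a small hole in the middle and a small lever on its rim. Origin: centre of the foot's underside; z up, y along the light path (to the lamp or to the screen, as they stand), x across.
- iris_hole (a point): Centre of the hole in the iris, 100 mm above the underside of its foot; same axes as the iris stand. Either face of the lens may face it.
- lamp: Lamp, loose, 0.9 kg, at one end of the breadboard: upright black cylinder 64 mm across, 162 mm tall overall, on a round foot 90 mm across, with a short window tube on both sides 100 mm up. Origin: centre of the foot's underside; z up. The light path runs level from its window through the iris hole to the middle of the screen. Lamp and screen may be at either end.
- screen: Screen, loose, 0.42 kg, at the other end of the breadboard: frosted pane in a black frame, 96 mm square, 8 mm thick, on the same foot and post holder as the lens stand; middle of the pane 100 mm up, top 148 mm up. Origin: centre of the foot's underside; z up, y square to the pane.
- board: Breadboard, fixed: dark metal plate with a grid of small holes, 620 mm (its y) by 120 mm (its x), 12.7 mm thick, on the dark granite bench top (z = 0). Origin: centre of its underside; z up. The bench is free between it and the robot, beside the cradle. The light path runs along y above its middle line, 100 mm over the plate.
- cradle: Cradle, fixed: grey plastic tray 190 mm (x) by 92 mm (y), rim 10 mm high, floor 4 mm thick, its middle 15 mm to -x of the origin, with a dark foam wedge 68 mm wide at the -x end (to 55 mm high). Origin: on the bench. At the start the centre of the lens stand's underside is 55 mm to +x of the origin, 32 mm above the bench; the post runs to -x and the ring lies on the foam.
- vial: Bystander: small amber glass bottle with a black cap, 26 mm across, 52 mm tall. Origin: centre of its underside.
- dish: Bystander: clear round dish with its lid on, 60 mm across, 15 mm tall. Origin: centre of its underside.
- tissue: Bystander: cardboard box of lens tissues, 85 x 120 x 35 mm. Origin: centre of its underside.
Not all that is in view belongs to the job. What is shaped like the lens but blue or purple is not meant.

How it is judged:
By the outcome, as a careful person would: the job done as asked, in the order asked, and still so for the second after the job is handed in, with the robot touching nothing.
It also fails if it takes over 58 s, if anything falls off the work surface, if the arm or the gripper's body presses on something with over 40 N, if the wrist force passes 120 N, or if a joint passes its speed limit or range.

## Working session

There is one attempt and no reset: what is moved stays moved. The work goes in short steps, Python scripts to look and compute and a tool call to move; the robot and the scene stay as the last step left them, time stands still between calls to the robot, and variables do not carry over. Pictures are saved under pics/ and viewed, about 8 in all and at most 12, crops included, and the job is handed in when it is done.

Besides the shell and the picture viewer there is one more tool, called in YAML: its name, and indented under it one key for each argument. servo_tool: Moves the arm, as the interface text tells. Its arguments: {"type":"object","properties":{"deltas":{"type":"array"},"claw":{"type":"number"},"force":{"type":"number"}},"required":["deltas"]}

```bash
mkdir -p pics && cat > h.py <<'E'
import numpy as np, cv2
from plant import *
from scipy.spatial.transform import Rotation as Ro
def cam(name):
    c=calibration(name); K=np.array(c["intrinsics"]); d=np.array(c["dist"])
    if "R" in c: return K,d,np.array(c["R"]),np.array(c["t"])
    s=get_state(); R=Ro.from_quat(s["tcp_rot"]).as_matrix(); T=np.array(c["T_tool_cam"])
    Rw=R@T[:3,:3]; tw=R@T[:3,3]+np.array(s["eef_pos"]); return K,d,Rw.T,-Rw.T@tw
def proj(name,P):
    K,d,R,t=cam(name); return cv2.projectPoints(np.float64(P).reshape(-1,3),cv2.Rodrigues(R)[0],t,K,d)[0][:,0]
def ray(name,uv,z):
    K,d,R,t=cam(name); n=cv2.undistortPoints(np.float64(uv).reshape(-1,1,2),K,d)[:,0]
    v=np.c_[n,np.ones(len(n))]@R; o=-R.T@t; return o+v*((z-o[2])/v[:,2:])
E
python3 - <<'E'
from h import *
s=get_state();print({k:np.round(v,3) for k,v in s.items()});print(grip_depth)
for c in ["scene","side","wrist"]:
    im=read_camera(c);cv2.imwrite(f"pics/{c}0.png",im)
    for q in ["lens","lens_holder","glass","iris","iris_hole","lamp","screen","board","cradle"]:
        print(c,q,[(np.round(r["at"],3).tolist(),round(r["p"],2)) for r in recognise(c,q)][:4])
a=cv2.imread("pics/scene0.png");b=cv2.imread("pics/side0.png")
cv2.imwrite("pics/a.png",a)
E
```

```text
{'time': np.float64(0.0), 'qpos': array([ 1.137,  0.287,  1.578,  0.   ,  1.279, -0.15 ]), 'dq': array([-0.   , -0.001,  0.   , -0.   ,  0.002,  0.001]), 'joint_efforts': array([-0.0000e+00, -4.0596e+01, -2.9264e+01, -0.0000e+00,  6.0000e-03,
       -0.0000e+00]), 'eef_pos': array([0.189, 0.647, 0.23 ]), 'tcp_rot': array([-0.425,  0.566,  0.424,  0.565]), 'contact_force': array([-0.614,  0.103,  1.167]), 'wrist_torque': array([ 0.008, -0.047,  0.015]), 'opening': np.float64(1.0)}
0.0187
scene lens [([0.324, -0.169, 0.024], 0.77), ([0.393, 0.557, 0.025], 0.62), ([0.43, 0.108, 0.048], 0.58)]
scene lens_holder [([0.394, 0.556, 0.026], 0.88), ([0.427, 0.107, 0.05], 0.84), ([0.323, -0.164, 0.021], 0.61)]
scene glass [([0.323, 0.52, 0.013], 0.55), ([0.44, 0.06, 0.055], 0.49)]
scene iris [([0.652, 0.046, 0.039], 0.61)]
scene iris_hole [([0.656, 0.045, 0.042], 0.97)]
scene lamp [([0.688, 0.276, 0.113], 0.7)]
scene screen [([0.631, -0.194, 0.102], 0.77), ([0.656, 0.044, 0.04], 0.46)]
scene board [([0.67, 0.071, 0.013], 0.91)]
scene cradle []
side lens [([0.421, 0.118, 0.05], 0.8), ([0.368, 0.543, 0.017], 0.65), ([0.312, -0.207, 0.022], 0.57)]
side lens_holder [([0.309, -0.208, 0.02], 0.95), ([0.369, 0.544, 0.02], 0.82), ([0.419, 0.119, 0.052], 0.7)]
side glass [([0.622, -0.2, 0.095], 0.67), ([0.44, 0.06, 0.051], 0.56)]
side iris [([0.422, 0.117, 0.048], 0.6)]
side iris_hole [([0.646, 0.032, 0.054], 0.67)]
side lamp [([0.665, 0.242, 0.1], 0.71)]
side screen [([0.621, -0.196, 0.099], 0.74), ([0.463, -0.421, 0.031], 0.23)]
side board [([0.634, -0.033, 0.013], 0.64)]
side cradle [([0.435, 0.037, 0.005], 0.89)]
wrist lens [([0.34, 0.538, 0.022], 0.62)]
wrist lens_holder [([0.344, 0.541, 0.02], 0.59)]
wrist glass [([0.321, 0.52, 0.012], 0.86)]
wrist iris []
wrist iris_hole []
wrist lamp []
wrist screen []
wrist board []
wrist cradle []
```

View pics/scene0.png

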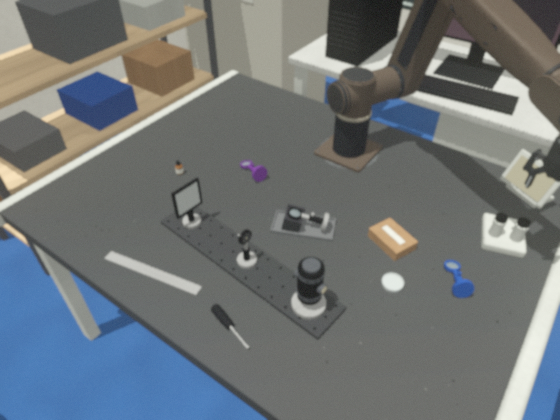

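View pics/side0.png

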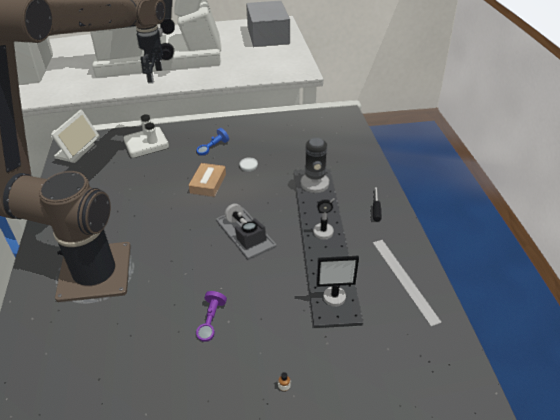

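Scene: the real lens stand (black/steel, in the grey cradle) is at scene (305,222) / side (245,228). The look-alikes are purple at scene (255,170) / side (210,315) and blue at scene (460,278) / side (212,140). I choose the one in the cradle. The lamp is at the +y end and the screen at the -y end. Next I move above the cradle.

servo_tool:
  deltas:
    - [[0.1, -0.2, 0.2, -0.03], [0.2, -0.4, 0.4, -0.06], [0.3, -0.6, 0.6, -0.08], [0.4, -0.8, 0.8, -0.1], [0.5, -0.96, 1.0, -0.12]]
  claw: 1

```text
time: 2.0
eef_pos: [0.2392, 0.551, 0.3323]
tcp_rot: [-0.369, 0.603, 0.369, 0.603]
contact_force: [0.3, -1.0, -0.5]
opening: 0.999
```

servo_tool:
  deltas:
    - [[0.1, -0.2, 0, -0.03], [0.2, -0.4, 0, -0.06], [0.3, -0.6, 0, -0.08], [0.4, -0.8, 0, -0.1], [0.5, -0.96, 0, -0.12]]

```text
time: 2.5
eef_pos: [0.2892, 0.455, 0.3315]
tcp_rot: [-0.31, 0.635, 0.31, 0.636]
contact_force: [0.2, 0.3, -0.4]
opening: 0.996
```

servo_tool:
  deltas:
    - [[0.1, -0.2, 0, -0.03], [0.2, -0.4, 0, -0.06], [0.3, -0.6, 0, -0.08], [0.4, -0.8, 0, -0.1], [0.5, -0.96, 0, -0.12]]

```text
time: 3.0
eef_pos: [0.3392, 0.359, 0.3316]
tcp_rot: [-0.249, 0.662, 0.249, 0.662]
contact_force: [0.4, 0.1, 0.0]
opening: 1.001
```

servo_tool:
  deltas:
    - [[0.1, -0.2, 0, -0.03], [0.2, -0.4, 0, -0.06], [0.3, -0.6, 0, -0.08], [0.4, -0.8, 0, -0.1], [0.5, -0.96, 0, -0.12]]

```text
time: 3.5
eef_pos: [0.3893, 0.263, 0.3316]
tcp_rot: [-0.186, 0.682, 0.186, 0.683]
contact_force: [-0.1, 0.2, -0.3]
opening: 0.999
```

servo_tool:
  deltas:
    - [[0.1, -0.2, 0, -0.03], [0.2, -0.4, 0, -0.06], [0.3, -0.6, 0, -0.08], [0.4, -0.8, 0, -0.1], [0.4, -0.96, 0, -0.12]]

```text
time: 4.0
eef_pos: [0.4297, 0.1668, 0.3314]
tcp_rot: [-0.121, 0.697, 0.12, 0.697]
contact_force: [0.1, -0.9, 0.5]
opening: 0.998
```

servo_tool:
  deltas:
    - [[0.1, -0.2, 0, -0.03], [0.2, -0.4, 0, -0.05], [0.3, -0.6, 0, -0.05], [0.4, -0.8, 0, -0.05], [0.4, -0.8, 0, -0.05]]

```text
time: 4.5
eef_pos: [0.4697, 0.0863, 0.3313]
tcp_rot: [-0.093, 0.701, 0.092, 0.701]
contact_force: [0.4, -0.7, -0.2]
opening: 0.997
```

```bash
python3 - <<'E'
from h import *
s=get_state();print(s["time"],s["eef_pos"],Ro.from_quat(s["tcp_rot"]).as_matrix().round(3))
print(np.round(calibration("wrist")["T_tool_cam"],3))
im=read_camera("wrist");cv2.imwrite("pics/w1.png",im)
for q in ["lens_holder","glass","iris","iris_hole","lamp","screen","board","cradle"]:
        print(q,[(np.round(r["at"],3).tolist(),round(r["p"],2)) for r in recognise("wrist",q)][:4])
E
```

```text
4.5 [0.46966566 0.08628163 0.3313053 ] [[ 0.    -0.26   0.966]
 [-0.001  0.966  0.26 ]
 [-1.    -0.001  0.   ]]
[[-0.001 -0.265  0.964 -0.143]
 [-0.    -0.964 -0.265  0.066]
 [ 1.    -0.     0.001  0.   ]
 [ 0.     0.     0.     1.   ]]
lens_holder [([0.426, 0.101, 0.051], 0.79)]
glass [([0.349, 0.276, 0.024], 0.73), ([0.444, 0.054, 0.054], 0.64)]
iris [([0.642, 0.043, 0.03], 0.72)]
iris_hole [([0.642, 0.041, 0.034], 0.65)]
lamp [([0.653, 0.252, 0.132], 0.55)]
screen [([0.652, 0.251, 0.131], 0.74), ([0.619, -0.178, 0.025], 0.59)]
board [([0.639, 0.101, 0.015], 0.95)]
cradle [([0.435, 0.089, 0.006], 0.85)]
```

View pics/w1.png

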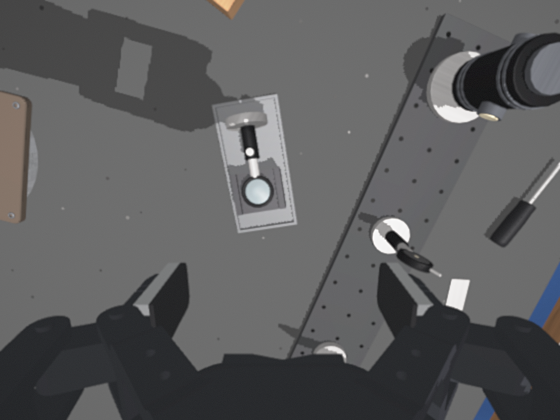

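The wrist view shows the stand in its cradle: ring (258,191), screw (250,153), foot (245,118). The iris foot is at (391,236), the lamp foot at (465,90), and the screen foot at (330,355). Next I measure all of these with model-silhouette fits.

```bash
cat >> h.py <<'E'
from scipy.optimize import minimize
def sil(name,x,y,r,z0,z1,shape):
    a=np.linspace(0,2*np.pi,60); P=[[x+r*np.cos(t),y+r*np.sin(t),z] for t in a for z in (z0,z1)]
    S=8; m=np.zeros((shape[0],shape[1]),np.uint8)
    h=cv2.convexHull(np.float32(proj(name,P)))
    cv2.fillConvexPoly(m,np.int32(np.round(h*16)),255,cv2.LINE_AA,4); return m/255.
def fitfoot(name,im,x,y,r,z0,z1,th=140):
    g=cv2.cvtColor(im,cv2.COLOR_BGR2GRAY); w=sil(name,x,y,r*1.35,z0,z1,g.shape)>0
    b=((g>th)&w).astype(np.uint8); n,l,st,_=cv2.connectedComponentsWithStats(b)
    pts=np.argwhere(np.isin(l,[i for i in range(1,n) if st[i,4]>15]))[:,::-1]
    hm=np.zeros(g.shape,np.uint8); cv2.fillConvexPoly(hm,cv2.convexHull(np.int32(pts)),255); hm=hm/255.
    f=lambda p: np.abs(sil(name,p[0],p[1],r,z0,z1,g.shape)-hm).sum()
    o=minimize(f,[x,y],method="Nelder-Mead",options=dict(initial_simplex=[[x,y],[x+.008,y],[x,y+.008]],xatol=1e-4))
    return o.x.round(4),round(o.fun/hm.sum(),3)
E
python3 - <<'E'
from h import *
I={"scene":cv2.imread("pics/scene0.png"),"side":cv2.imread("pics/side0.png"),"wrist":cv2.imread("pics/w1.png")}
zb=.0127
for n,(x,y,r) in {"iris":(.648,.04,.028),"screen":(.626,-.194,.028),"lamp":(.67,.262,.045)}.items():
    for c in I:
        for th in (120,150):
            try: print(n,c,th,*fitfoot(c,I[c],x,y,r,zb,zb+.012,th))
            except Exception as e: print(n,c,"fail",e)
# cradle corners, ring centre in wrist
print("cradle rim",ray("wrist",[[214,107],[276,96],[296,222],[239,232]],.010).round(4).tolist())
print("ring",ray("wrist",[[258,191]],.0553).round(4),"screw",ray("wrist",[[250,153]],.061).round(4))
w=I["wrist"]; cv2.imwrite("pics/w1c.png",cv2.resize(w[85:245,195:315],None,fx=5,fy=3.75*5/5+1.25,interpolation=cv2.INTER_CUBIC)[:800][:600] if 0 else cv2.resize(w[90:240,200:310],None,fx=4,fy=4,interpolation=cv2.INTER_CUBIC))
E
```

```text
iris scene 120 [0.6501 0.0402] 0.136
iris scene 150 [0.6482 0.0399] 0.603
iris side 120 [0.652  0.0465] 0.313
iris side 150 [0.6534 0.0533] 0.742
iris wrist 120 [0.6523 0.0413] 0.104
iris wrist 150 [0.652  0.0414] 0.149
screen scene 120 [ 0.6264 -0.1978] 0.181
screen scene 150 [ 0.6235 -0.1988] 0.992
screen side 120 [ 0.6293 -0.1901] 0.302
screen side 150 [ 0.6298 -0.1878] 1.368
screen wrist 120 [ 0.6318 -0.1964] 1.719
screen wrist 150 [ 0.6345 -0.2015] 3.041
lamp scene 120 [0.669  0.2628] 0.147
lamp scene 150 [0.6674 0.261 ] 0.773
lamp side 120 [0.6784 0.2757] 1.617
lamp side 150 [0.6758 0.2827] 2.583
lamp wrist 120 [0.6754 0.2662] 0.173
lamp wrist 150 [0.6771 0.2666] 0.234
cradle rim [[0.3527, 0.1524, 0.01], [0.4323, 0.1891, 0.01], [0.5088, 0.0215, 0.01], [0.4284, -0.0172, 0.01]]
ring [[0.442  0.0627 0.0553]] screw [[0.4201 0.1094 0.061 ]]
```

View pics/w1c.png

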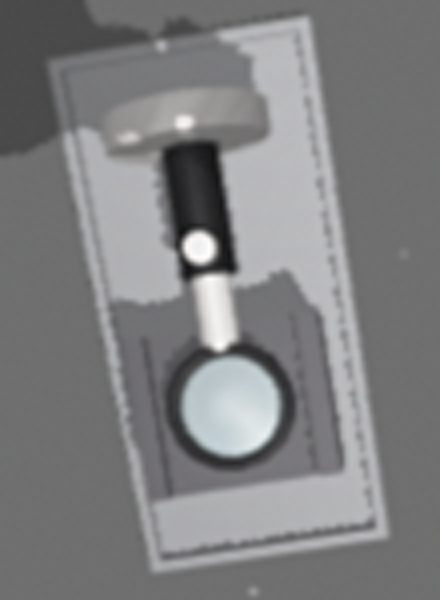

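The crop shows the clear-glass, black-ring stand with its white post. Ring centre is at crop (230,407), screw at (199,246), and the foam under the ring is 68 mm wide with two lines beside the ring. The ring measures (0.442, 0.062) and the screw (0.420, 0.109), which matches the model from the cradle pose to 2 mm. The cradle axis yaw is 114.3°, so the jaw needs about +9.2° of spin.

The tool can only spin about z, so I will pinch the ring's rim across x and let the heavy foot swing down.

servo_tool:
  deltas:
    - [[-0.06, -0.05, -0.2, 0.03], [-0.12, -0.1, -0.4, 0.06], [-0.18, -0.15, -0.6, 0.1], [-0.24, -0.2, -0.8, 0.1], [-0.27, -0.24, -1.0, 0.1]]
  claw: 0.4
  force: 30

```text
time: 5.45
eef_pos: [0.4415, 0.0641, 0.2306]
tcp_rot: [-0.149, 0.691, 0.149, 0.691]
contact_force: [0.8, -0.0, 0.1]
opening: 0.699
```

servo_tool:
  deltas:
    - [[0, 0, -0.3, 0], [0, 0, -0.6, 0], [0, 0, -0.9, 0], [0, 0, -1.0, 0], [0, 0, -1.0, 0]]

```text
time: 5.95
eef_pos: [0.4408, 0.0643, 0.13]
tcp_rot: [-0.148, 0.693, 0.149, 0.69]
contact_force: [-0.6, -0.7, 0.6]
opening: 0.701
```

```bash
python3 - <<'E'
from h import *
s=get_state();R=Ro.from_quat(s["tcp_rot"]).as_matrix();p=np.array(s["eef_pos"]);print(s["time"],p,R.round(3)[:,2],s["opening"])
im=read_camera("wrist");cv2.imwrite("pics/w2.png",im)
print([(q,[(np.round(r["at"],4).tolist(),round(r["p"],2)) for r in recognise("wrist",q)][:2]) for q in("glass","lens_holder","iris")])
c=np.array([.4423,.0605,.0494]);h=np.array([.411,-.911,0])*np.cos(np.radians(10))+np.array([0,0,np.sin(np.radians(10))])
up=np.cross(h,[.911,.411,0]);up*=np.sign(up[2]);print(up)
x=np.array([.911,.411,0])
a=np.linspace(0,2*np.pi,40)
pts=proj("wrist",[c+.006*up+.022*(np.cos(t)*x+np.sin(t)*h) for t in a])
print("tcp px",proj("wrist",p),"below",proj("wrist",[[p[0],p[1],.055]]))
v=im.copy();cv2.polylines(v,[np.int32(pts)],True,(0,0,255),1)
cv2.circle(v,tuple(np.int32(proj("wrist",[[p[0],p[1],.0553]])[0])),3,(0,255,0),1);cv2.imwrite("pics/w2v.png",cv2.resize(v,None,fx=1.4,fy=1.4))
E
```

```text
5.95 [0.44082856 0.06427025 0.12997881] [ 0.912  0.411 -0.003] 0.7013405589078583
[('glass', [([0.4438, 0.0527, 0.055], 0.83)]), ('lens_holder', [([0.4251, 0.1088, 0.0518], 0.69), ([0.649, 0.0563, 0.0241], 0.45)]), ('iris', [([0.6469, 0.0551, 0.0246], 0.7), ([0.4233, 0.1089, 0.0522], 0.39)])]
[-0.0713694   0.15819349  0.98366735]
tcp px [[278.05614976 260.98134718]] below [[279.07202129 218.50036923]]
```

View pics/w2v.png

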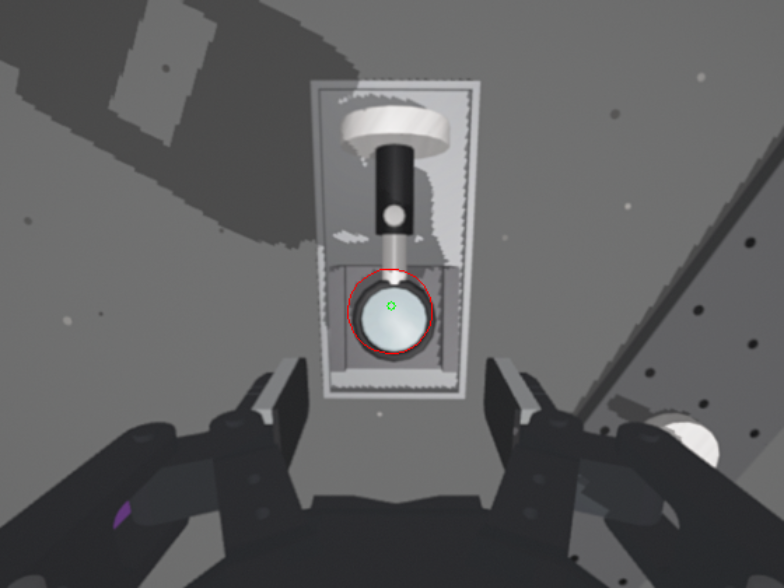

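Overlay check: the jaw is now parallel to the ring's x axis, and the ring sits about 5 mm farther along the post than the TCP. There seem to be foam cheeks at display columns 329–345 and 443–460, so I check their height in the fixed cameras before lowering the fingers.

```bash
python3 - <<'E'
from h import *
a=cv2.imread("pics/scene0.png")[195:245,260:345];b=cv2.imread("pics/side0.png")[195:260,205:285];w=cv2.imread("pics/w2.png")[180:290,225:340]
f=lambda x,h:cv2.resize(x,(int(x.shape[1]*h/x.shape[0]),h),interpolation=cv2.INTER_CUBIC)
t=np.hstack([f(a,235),f(b,235)]);u=f(w,360);W=max(t.shape[1],u.shape[1])
p=lambda x:cv2.copyMakeBorder(x,0,0,0,W-x.shape[1],cv2.BORDER_CONSTANT)
o=np.vstack([p(t),p(u)]);o=cv2.convertScaleAbs(o,alpha=1.6,beta=10);print(o.shape);cv2.imwrite("pics/c1.png",o)
E
```

```text
(595, 688, 3)
```

View pics/c1.png

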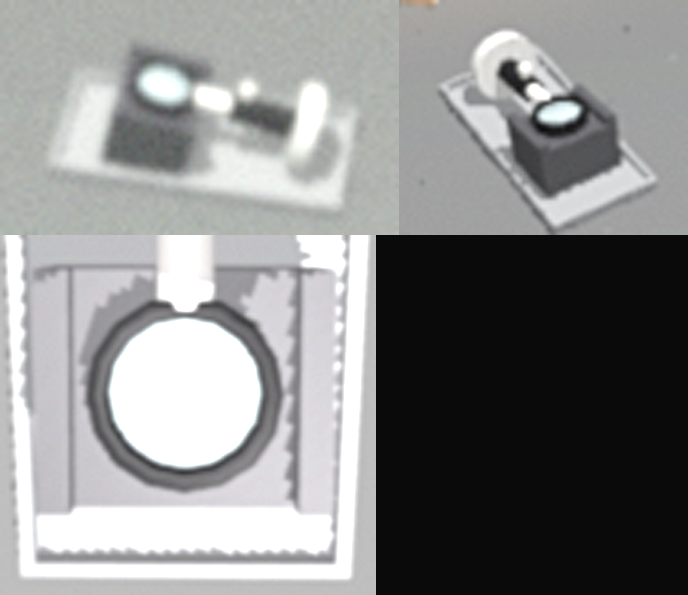

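The foam has raised cheeks (bottom view: columns 35–70 and 300–335) about level with the ring top, so the ring cannot be pinched in place. New plan:
1. Grip the post holder and lift the stand out.
2. Lay it down on the free bench, parallel to the light path.
3. Pinch the ring's rim there and raise the head, so the heavy foot hangs down.

servo_tool:
  deltas:
    - [[-0.05, 0.1, 0, 0], [-0.1, 0.22, 0, 0], [-0.16, 0.36, 0, 0], [-0.22, 0.48, -0.1, 0], [-0.245, 0.53, -0.2, 0]]

```text
time: 6.65
eef_pos: [0.4167, 0.1184, 0.1108]
tcp_rot: [-0.149, 0.691, 0.149, 0.691]
contact_force: [-0.2, -0.0, 0.1]
opening: 0.696
```

servo_tool:
  deltas:
    - [[0, 0, -0.2, 0], [0, 0, -0.4, 0], [0, 0, -0.6, 0], [0, 0, -0.8, 0], [0, 0, -0.88, 0]]

```text
time: 7.15
eef_pos: [0.4151, 0.1171, 0.0206]
tcp_rot: [-0.148, 0.693, 0.149, 0.69]
contact_force: [-0.9, -0.4, -0.6]
opening: 0.701
```

servo_tool:
  deltas:
    - [[0, 0, 0, 0], [0, 0, 0, 0], [0, 0, 0, 0], [0, 0, 0, 0], [0, 0, 0, 0]]
  claw: -0.3

```text
time: 7.65
eef_pos: [0.418, 0.117, 0.024]
tcp_rot: [-0.149, 0.691, 0.148, 0.692]
contact_force: [0.2, 0.2, -0.0]
opening: 0.35
```

```bash
python3 - <<'E'
from h import *
s=get_state();print(s["time"],s["eef_pos"],s["opening"],s["contact_force"],s["wrist_torque"])
im=read_camera("wrist");cv2.imwrite("pics/w3.png",im)
E
```

```text
7.65 [0.41804032 0.11703576 0.02403658] 0.34975385436423656 [ 0.23324972  0.22169621 -0.03010703] [-0.02220046 -0.00398132  0.02424221]
```

View pics/w3.png

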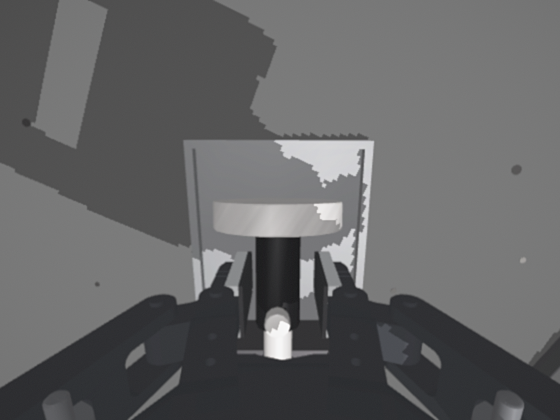

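The fingers straddle the black holder (columns 256–300) between foot and screw, with the gap centred about 2 mm to the right. I shift slightly and grip.

servo_tool:
  deltas:
    - [[-0.02, -0.01, 0, 0], [-0.02, -0.01, 0, 0], [-0.02, -0.01, 0, 0], [-0.02, -0.01, 0, 0], [-0.02, -0.01, 0, 0]]
  claw: -1
  force: 45

```text
time: 8.2
eef_pos: [0.4162, 0.116, 0.0239]
tcp_rot: [-0.149, 0.691, 0.148, 0.692]
contact_force: [-0.3, 0.3, 5.2]
opening: 0.215
```

servo_tool:
  deltas:
    - [[0, 0, 0.03, 0], [0, 0, 0.1, 0], [0, 0, 0.2, 0], [0, 0, 0.35, 0], [0, 0, 0.5, 0]]

```text
time: 8.7
eef_pos: [0.4146, 0.116, 0.0736]
tcp_rot: [-0.148, 0.692, 0.149, 0.691]
contact_force: [0.8, -0.4, -3.9]
opening: 0.218
```

```bash
python3 - <<'E'
from h import *
s=get_state();print(s["time"],s["eef_pos"],s["opening"],s["contact_force"],s["wrist_torque"])
im=read_camera("side");cv2.imwrite("pics/s4.png",im);w=read_camera("wrist");cv2.imwrite("pics/w4.png",w)
q=np.int32(proj("side",[s["eef_pos"]])[0]);c=im[max(0,q[1]-75):q[1]+45,q[0]-65:q[0]+65]
o=np.hstack([cv2.resize(c,(433,400),interpolation=cv2.INTER_CUBIC),cv2.resize(w[100:,130:430],(366,390))[:400] if 0 else cv2.copyMakeBorder(cv2.resize(w[100:,130:430],(360,384)),0,16,0,0,cv2.BORDER_CONSTANT)])
cv2.imwrite("pics/c4.png",cv2.convertScaleAbs(o,alpha=1.3,beta=10))
E
```

```text
8.7 [0.41456865 0.11595412 0.07359289] 0.2179484513851015 [ 0.81433552 -0.37252966 -3.92704929] [-0.04445058 -0.05252137 -0.03236794]
```

View pics/c4.png

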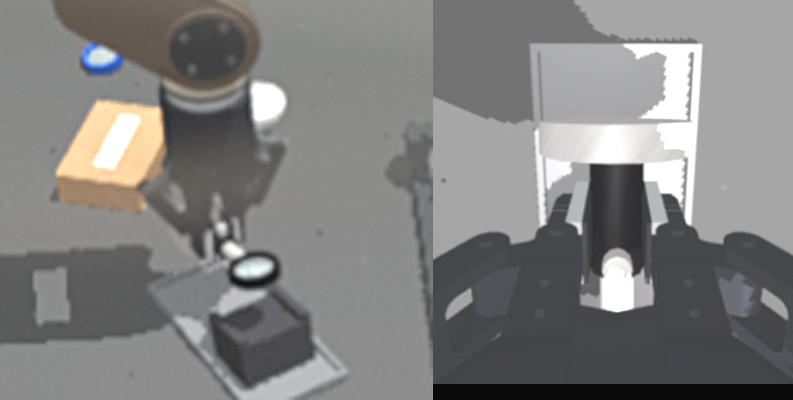

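Lifted cleanly: opening 0.218 (18.5 mm, about the 20 mm holder), weight 3.9 N, tilt unchanged. Now I carry it to the free bench beside the board.

servo_tool:
  deltas:
    - [[0.08, -0.1, 0.1, -0.02], [0.16, -0.2, 0.2, -0.04], [0.24, -0.35, 0.3, -0.06], [0.32, -0.5, 0.3, -0.08], [0.4, -0.65, 0.3, -0.11]]

```text
time: 9.3
eef_pos: [0.4567, 0.0494, 0.1042]
tcp_rot: [-0.087, 0.701, 0.087, 0.702]
contact_force: [0.1, -0.1, -3.4]
opening: 0.219
```

servo_tool:
  deltas:
    - [[0.08, -0.15, 0, -0.03], [0.15, -0.35, 0, -0.06], [0.22, -0.55, 0, -0.09], [0.3, -0.75, 0, -0.12], [0.35, -0.9, 0, -0.15]]

```text
time: 9.8
eef_pos: [0.4914, -0.0413, 0.1036]
tcp_rot: [-0.004, 0.707, 0.003, 0.707]
contact_force: [0.5, 0.1, -3.4]
opening: 0.216
```

servo_tool:
  deltas:
    - [[0, -0.1, 0, -0.02], [0, -0.2, -0.1, -0.04], [0, -0.3, -0.2, -0.07], [0, -0.3, -0.4, -0.07], [0, -0.3, -0.5, -0.07]]

```text
time: 10.3
eef_pos: [0.4885, -0.0687, 0.0507]
tcp_rot: [0.035, 0.708, -0.034, 0.705]
contact_force: [-0.6, 0.9, -5.3]
opening: 0.217
```

servo_tool:
  deltas:
    - [[0, 0, -0.1, 0], [0, 0, -0.18, 0], [0, 0, -0.24, 0], [0, 0, -0.24, 0], [0, 0, -0.24, 0]]
  force: 25

```text
time: 10.8
eef_pos: [0.4908, -0.069, 0.0296]
tcp_rot: [0.034, 0.706, -0.034, 0.707]
contact_force: [0.3, 0.5, -3.9]
opening: 0.215
```

```bash
python3 - <<'E'
from h import *
s=get_state();R=Ro.from_quat(s["tcp_rot"]).as_matrix();print(s["time"],s["eef_pos"],np.degrees(np.arctan2(R[1,2],R[0,2])),s["opening"],s["contact_force"],s["wrist_torque"])
im=read_camera("side");cv2.imwrite("pics/s5.png",im);w=read_camera("wrist");cv2.imwrite("pics/w5.png",w)
I={"scene":read_camera("scene"),"side":im,"wrist":w};cv2.imwrite("pics/sc5.png",I["scene"])
for n,(x,y,r) in {"iris":(.651,.041,.028),"screen":(.627,-.196,.028)}.items():
    for c in I:
        for th in (100,120):
            try: print(n,c,th,*fitfoot(c,I[c],x,y,r,.0127,.0247,th))
            except Exception as e: print(n,c,"fail")
E
```

```text
10.8 [ 0.49080983 -0.0689876   0.0295979 ] -5.449804051765192 0.21521358028626147 [ 0.3012193   0.5374603  -3.94111949] [-1.07411233e-01 -5.83069655e-02 -3.92535516e-05]
iris scene 100 [0.6497 0.0405] 0.078
iris scene 120 [0.6499 0.0401] 0.15
iris side 100 [0.6509 0.0442] 0.105
iris side 120 [0.6518 0.046 ] 0.23
iris wrist 100 [0.6415 0.036 ] 0.044
iris wrist 120 [0.6526 0.039 ] 0.043
screen scene 100 [ 0.6286 -0.1957] 0.094
screen scene 120 [ 0.6281 -0.1959] 0.215
screen side 100 [ 0.6279 -0.1932] 0.132
screen side 120 [ 0.6292 -0.1902] 0.277
screen wrist 100 [ 0.6404 -0.1908] 0.57
screen wrist 120 [ 0.659 -0.244] 1.0
```

The iris is consistently at about (0.651, 0.041) and the screen at (0.628, -0.195), so the path yaw is about 5.5° off y, matching the jaw at -5.45°. Now I lower slowly; the foot rim touches first and the head pivots down.

servo_tool:
  deltas:
    - [[0, 0, -0.04, 0], [0, 0, -0.07, 0], [0, 0, -0.1, 0], [0, 0, -0.12, 0], [0, 0, -0.14, 0]]

```text
time: 11.45
eef_pos: [0.4914, -0.0708, 0.018]
tcp_rot: [0.032, 0.707, -0.034, 0.706]
contact_force: [-5.9, -5.3, 16.1]
opening: 0.218
```

servo_tool:
  deltas:
    - [[0, 0, -0.02, 0], [0, 0, -0.04, 0], [0, 0, -0.06, 0], [0, 0, -0.075, 0], [0, 0, -0.08, 0]]

```text
time: 11.95
eef_pos: [0.4947, -0.0737, 0.0128]
tcp_rot: [0.029, 0.704, -0.035, 0.709]
contact_force: [-8.2, -11.4, 21.9]
opening: 0.216
```

```bash
python3 - <<'E'
from h import *
s=get_state();print(s["time"],s["eef_pos"],s["opening"],s["contact_force"],s["wrist_torque"])
im=read_camera("side");w=read_camera("wrist");cv2.imwrite("pics/w6.png",w)
print([(q,[(np.round(r["at"],4).tolist(),round(r["p"],2)) for r in recognise("side",q)][:3]) for q in("glass",)])
q=np.int32(proj("side",[s["eef_pos"]])[0]);c=im[max(0,q[1]-75):q[1]+45,q[0]-65:q[0]+65]
o=np.hstack([cv2.resize(c,(433,400),interpolation=cv2.INTER_CUBIC),cv2.copyMakeBorder(cv2.resize(w[100:,130:430],(360,384)),0,16,0,0,cv2.BORDER_CONSTANT)])
cv2.imwrite("pics/c6.png",cv2.convertScaleAbs(o,alpha=1.3,beta=10))
E
```

```text
11.95 [ 0.49474649 -0.07371285  0.01278779] 0.21591718038045682 [ -8.24103989 -11.39760737  21.91151739] [-1.47930539  1.37746385  0.20481951]
[('glass', [])]
```

View pics/c6.png

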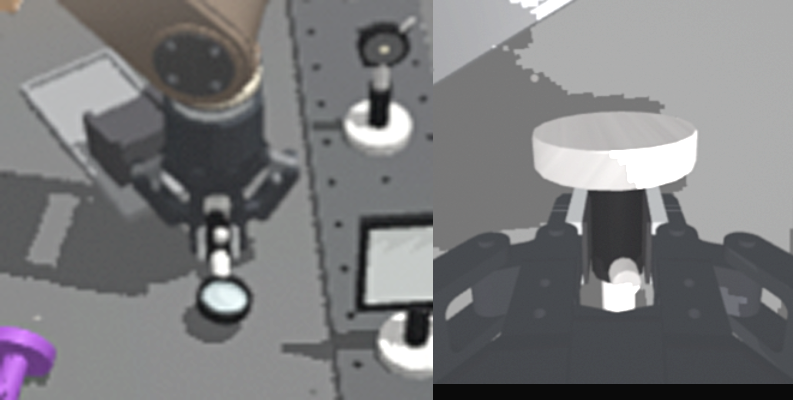

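The stand is near level, pivoting stiffly: 22 N up, ring still about 15 mm above the bench, and the tool is being pulled along -y. I relax the grip, follow the pull, and continue down.

servo_tool:
  deltas:
    - [[-0.02, -0.04, 0, 0], [-0.03, -0.06, 0, 0], [-0.03, -0.08, -0.01, 0], [-0.03, -0.08, -0.02, 0], [-0.03, -0.08, -0.03, 0]]
  force: 20

```text
time: 12.6
eef_pos: [0.4923, -0.0788, 0.0085]
tcp_rot: [0.033, 0.703, -0.035, 0.71]
contact_force: [-1.1, -2.6, 12.8]
opening: 0.216
```

servo_tool:
  deltas:
    - [[0, -0.01, -0.01, 0], [0, -0.02, -0.02, 0], [0, -0.02, -0.03, 0], [0, -0.03, -0.04, 0], [0, -0.03, -0.04, 0]]

```text
time: 13.1
eef_pos: [0.4922, -0.0809, 0.0058]
tcp_rot: [0.034, 0.704, -0.034, 0.709]
contact_force: [-4.4, 4.2, 23.3]
opening: 0.217
```

```bash
python3 - <<'E'
from h import *
s=get_state();R=Ro.from_quat(s["tcp_rot"]).as_matrix();print(s["time"],s["eef_pos"],R.round(3).tolist(),s["opening"],s["contact_force"],s["wrist_torque"])
im=read_camera("scene");cv2.imwrite("pics/sc7.png",im);cv2.imwrite("pics/s7.png",read_camera("side"));cv2.imwrite("pics/w7.png",read_camera("wrist"))
for c in("scene","side","wrist"):print(c,[(np.round(r["at"],4).tolist(),round(r["p"],2)) for r in recognise(c,"glass")][:3])
E
```

```text
13.1 [ 0.49222577 -0.08093073  0.00582352] [[0.008, 0.097, 0.995], [-0.001, 0.995, -0.097], [-1.0, 0.0, 0.008]] 0.21651012951995585 [-4.38938395  4.15859954 23.33488549] [1.00004115 0.66887829 0.06379273]
scene [([0.3231, 0.5211, 0.0133], 0.64)]
side [([0.4904, -0.1421, 0.0127], 0.54), ([0.2977, -0.2522, 0.0147], 0.48)]
wrist []
```

The glass is seen at z = 0.0127, matching the ring lying on the bench (expected about 0.013), and the moment reversed as the ring touched. Release and rise for a look.

servo_tool:
  deltas:
    - [[0, 0, 0.03, 0], [0, 0, 0.04, 0], [0, 0, 0.04, 0], [0, 0, 0.04, 0], [0, 0, 0.04, 0]]
  claw: 0.0

```text
time: 13.9
eef_pos: [0.4871, -0.0799, 0.0038]
tcp_rot: [0.034, 0.707, -0.034, 0.706]
contact_force: [-0.3, -0.1, -0.1]
opening: 0.506
```

servo_tool:
  deltas:
    - [[0, 0, 0.1, 0], [0, 0, 0.3, 0], [0, 0, 0.6, 0], [0, -0.2, 0.9, 0], [0, -0.4, 1.0, 0]]

```text
time: 14.4
eef_pos: [0.4895, -0.121, 0.1085]
tcp_rot: [0.032, 0.704, -0.034, 0.708]
contact_force: [1.0, -0.2, 1.4]
opening: 0.498
```

servo_tool:
  deltas:
    - [[0, -0.04, 0, 0], [0, -0.08, 0, 0], [0, -0.1, 0, 0], [0, -0.1, 0, 0], [0, -0.1, 0, 0]]
  claw: 0.5

```text
time: 14.9
eef_pos: [0.4868, -0.1292, 0.1033]
tcp_rot: [0.034, 0.707, -0.033, 0.706]
contact_force: [0.1, 0.3, 0.1]
opening: 0.746
```

```bash
python3 - <<'E'
from h import *
s=get_state();R=Ro.from_quat(s["tcp_rot"]).as_matrix();p=np.array(s["eef_pos"]);print(s["time"],p,np.degrees(np.arctan2(R[1,2],R[0,2])),s["opening"],s["contact_force"])
w=read_camera("wrist");cv2.imwrite("pics/w8.png",w)
print([(q,[(np.round(r["at"],4).tolist(),round(r["p"],2)) for r in recognise("wrist",q)][:3]) for q in("glass","lens_holder")])
g=cv2.GaussianBlur(w[:,:,0],(5,5),0)
v=w.copy()
for z in (.013,):
    u=proj("wrist",[[p[0],p[1],z]])[0];print("below px",u);cv2.circle(v,tuple(np.int32(u)),3,(0,255,0),1)
cv2.imwrite("pics/w8v.png",cv2.resize(v,None,fx=1.4,fy=1.4))
E
```

```text
14.9 [ 0.48682778 -0.12924462  0.10325765] -5.437323278989428 0.7461171982280602 [0.07727745 0.26267652 0.08020004]
[('glass', [([0.4884, -0.1445, 0.012], 0.72), ([0.2911, -0.249, 0.018], 0.45)]), ('lens_holder', [([0.4889, -0.084, 0.0254], 0.89), ([0.329, -0.1616, 0.0393], 0.79)])]
below px [281.3658071  215.75709419]
```

View pics/w8v.png

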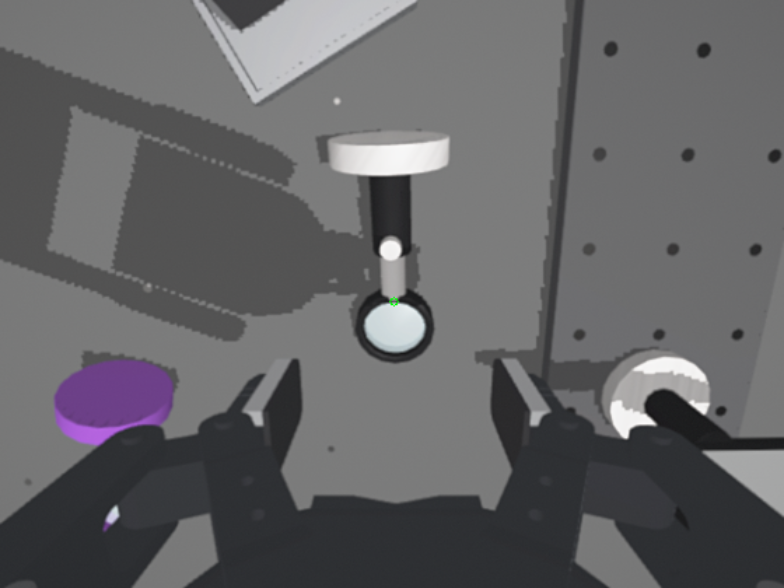

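The stand lies aligned: the ring at display (394,326) is centred between the fingers (mid column 395) and about 13.5 mm beyond the TCP along the post. The purple decoy sits apart at (115,400). I lower around the ring's rim.

servo_tool:
  deltas:
    - [[-0.005, -0.06, -0.1, 0], [-0.01, -0.13, -0.3, 0], [-0.01, -0.135, -0.5, 0], [-0.01, -0.135, -0.75, 0], [-0.01, -0.135, -0.9, 0]]
  claw: 0.5

```text
time: 15.55
eef_pos: [0.4851, -0.1432, 0.0118]
tcp_rot: [0.034, 0.707, -0.033, 0.705]
contact_force: [0.5, 1.1, -0.1]
opening: 0.753
```

servo_tool:
  deltas:
    - [[0, 0, -0.05, 0], [0, 0, -0.1, 0], [0, 0, -0.11, 0], [0, 0, -0.11, 0], [0, 0, -0.11, 0]]

```text
time: 16.05
eef_pos: [0.4871, -0.1438, 0.0042]
tcp_rot: [0.033, 0.706, -0.034, 0.707]
contact_force: [0.2, -0.7, -0.5]
opening: 0.749
```

servo_tool:
  deltas:
    - [[0, 0, 0, 0], [0, 0, 0, 0], [0, 0, 0, 0], [0, 0, 0, 0], [0, 0, 0, 0]]
  claw: 0.12
  force: 30

```text
time: 16.55
eef_pos: [0.4865, -0.1435, 0.0034]
tcp_rot: [0.034, 0.706, -0.034, 0.706]
contact_force: [-0.5, 0.5, 0.6]
opening: 0.56
```

```bash
python3 - <<'E'
from h import *
s=get_state();print(s["time"],s["eef_pos"],s["opening"],s["contact_force"],s["wrist_torque"])
w=read_camera("wrist");cv2.imwrite("pics/w9.png",w);cv2.imwrite("pics/w9c.png",cv2.resize(w[130:350,130:430],None,fx=2,fy=2))
E
```

```text
16.55 [ 0.48649329 -0.14350214  0.00335833] 0.5599563302584735 [-0.47948354  0.51870458  0.55321422] [0.00690716 0.05469414 0.01435852]
```

View pics/w9c.png

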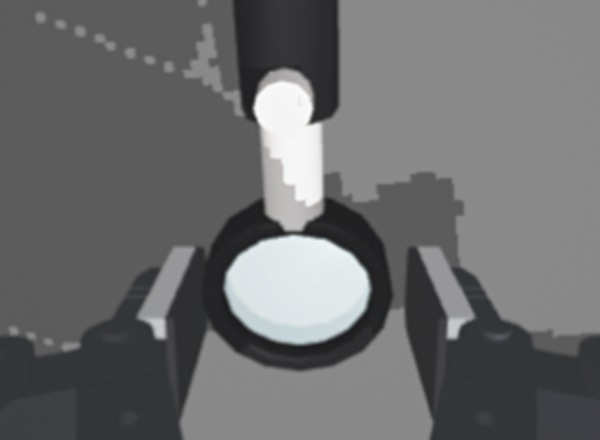

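The ring sits between the pads at mid pad width (ring's widest row 285, pads 247–335), about 2 mm left of centre. I close and check, then raise along an arc.

servo_tool:
  deltas:
    - [[-0.015, 0, -0.005, 0], [-0.015, 0, -0.005, 0], [-0.015, 0, -0.005, 0], [-0.015, 0, -0.005, 0], [-0.015, 0, -0.005, 0]]
  claw: -1
  force: 30

```text
time: 17.1
eef_pos: [0.4857, -0.1437, 0.0034]
tcp_rot: [0.034, 0.706, -0.034, 0.707]
contact_force: [2.2, 1.2, 5.1]
opening: 0.493
```

servo_tool:
  deltas:
    - [[0, 0, 0.05, 0], [0, 0.01, 0.11, 0], [0, 0.02, 0.17, 0], [0, 0.03, 0.23, 0], [0, 0.035, 0.26, 0]]

```text
time: 17.6
eef_pos: [0.4847, -0.1398, 0.0291]
tcp_rot: [0.034, 0.706, -0.034, 0.706]
contact_force: [-0.3, 0.1, -3.5]
opening: 0.491
```

```bash
python3 - <<'E'
from h import *
s=get_state();print(s["time"],s["eef_pos"],s["opening"],s["contact_force"],s["wrist_torque"])
w=read_camera("wrist");im=read_camera("side")
q=np.int32(proj("side",[s["eef_pos"]])[0]);c=im[max(0,q[1]-75):q[1]+45,q[0]-65:q[0]+65]
o=np.hstack([cv2.resize(c,(433,400),interpolation=cv2.INTER_CUBIC),cv2.copyMakeBorder(cv2.resize(w[100:,130:430],(360,384)),0,16,0,0,cv2.BORDER_CONSTANT)])
cv2.imwrite("pics/c10.png",o)
E
```

```text
17.6 [ 0.4846695  -0.13984107  0.02912565] 0.49126991477896087 [-0.26099827  0.14755947 -3.46870834] [-0.19582044  0.12029793 -0.01404032]
```

View pics/c10.png

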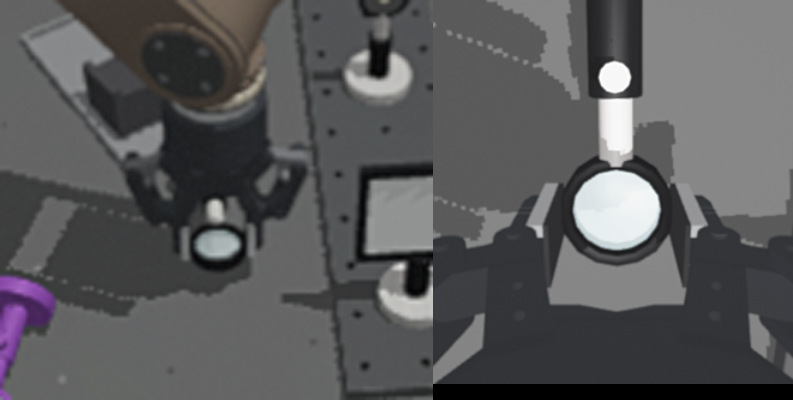

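Held at the rim; the glass is free between the pads. The pivot friction nearly carries the weight, so I lower the grip to 20 N and go on along the arc.

servo_tool:
  deltas:
    - [[0, 0, 0, 0], [0.003, 0.03, 0.1, 0], [0.006, 0.07, 0.2, 0], [0.01, 0.11, 0.3, 0], [0.015, 0.15, 0.38, 0]]
  force: 20

```text
time: 18.2
eef_pos: [0.4869, -0.1247, 0.0682]
tcp_rot: [0.033, 0.706, -0.034, 0.707]
contact_force: [0.1, 0.3, -4.0]
opening: 0.488
```

```bash
python3 - <<'E'
from h import *
s=get_state();print(s["time"],s["eef_pos"],s["opening"],s["contact_force"],s["wrist_torque"])
w=read_camera("wrist");im=read_camera("side")
q=np.int32(proj("side",[s["eef_pos"]])[0]);c=im[max(0,q[1]-75):q[1]+45,q[0]-65:q[0]+65]
o=np.hstack([cv2.resize(c,(433,400),interpolation=cv2.INTER_CUBIC),cv2.copyMakeBorder(cv2.resize(w[100:,130:430],(360,384)),0,16,0,0,cv2.BORDER_CONSTANT)])
cv2.imwrite("pics/c11.png",o)
cv2.imwrite("pics/w11.png",w)
# glass ellipse: angle estimate
hsv=cv2.cvtColor(w,cv2.COLOR_BGR2HSV);
for q in("lens_holder","glass"):print(q,[(np.round(r["at"],4).tolist(),round(r["p"],2)) for r in recognise("wrist",q)][:2],[(np.round(r["at"],4).tolist(),round(r["p"],2)) for r in recognise("side",q)][:2])
E
```

```text
18.2 [ 0.48690768 -0.12470413  0.06818567] 0.48822555952775604 [ 0.05494996  0.26244222 -3.98693061] [-0.21963005  0.00514385  0.0064695 ]
lens_holder [([0.4934, -0.085, 0.059], 0.89), ([0.3321, -0.163, 0.0345], 0.72)] [([0.4915, -0.0824, 0.0612], 0.86), ([0.3091, -0.2084, 0.0202], 0.6)]
glass [([0.4894, -0.1312, 0.0798], 0.73)] [([0.2974, -0.2498, 0.017], 0.66)]
```

The stand now hangs about 23° head-up, held by pivot friction (4.0 N, 0.22 Nm). To swing the foot under, I'll turn it so the foot points at the breadboard's edge, catch the foot's rim there, and push the head over.

servo_tool:
  deltas:
    - [[0, -0.03, 0.05, -0.09], [0, -0.06, 0.1, -0.18], [-0.05, -0.1, 0.1, -0.27], [-0.15, -0.15, 0.1, -0.36], [-0.25, -0.15, 0.1, -0.45]]

```text
time: 19.0
eef_pos: [0.4605, -0.1398, 0.0759]
tcp_rot: [0.279, 0.651, -0.278, 0.649]
contact_force: [1.4, 0.4, -2.8]
opening: 0.488
```

servo_tool:
  deltas:
    - [[-0.05, 0.05, 0, -0.09], [-0.1, 0.15, 0, -0.18], [-0.15, 0.25, 0, -0.27], [-0.15, 0.35, 0, -0.36], [-0.15, 0.45, 0, -0.45]]

```text
time: 19.5
eef_pos: [0.4453, -0.0947, 0.0762]
tcp_rot: [0.485, 0.515, -0.487, 0.513]
contact_force: [-0.3, -0.0, -2.1]
opening: 0.489
```

servo_tool:
  deltas:
    - [[0, 0.05, 0, -0.06], [0, 0.1, 0, -0.1], [0, 0.15, 0, -0.1], [0, 0.15, 0, -0.1], [0, 0.15, 0, -0.1]]

```text
time: 20.0
eef_pos: [0.4459, -0.0795, 0.0763]
tcp_rot: [-0.523, -0.477, 0.523, -0.475]
contact_force: [0.5, 0.7, -3.1]
opening: 0.493
```

```bash
python3 - <<'E'
from h import *
s=get_state();R=Ro.from_quat(s["tcp_rot"]).as_matrix();print(s["time"],s["eef_pos"],np.degrees(np.arctan2(R[1,2],R[0,2])),s["qpos"].round(2),s["opening"],s["contact_force"],s["wrist_torque"])
w=read_camera("wrist");im=read_camera("side")
q=np.int32(proj("side",[s["eef_pos"]])[0]);c=im[max(0,q[1]-75):q[1]+45,q[0]-65:q[0]+65]
o=np.hstack([cv2.resize(c,(433,400),interpolation=cv2.INTER_CUBIC),cv2.copyMakeBorder(cv2.resize(w[100:,130:430],(360,384)),0,16,0,0,cv2.BORDER_CONSTANT)])
cv2.imwrite("pics/c12.png",o);cv2.imwrite("pics/w12.png",w);cv2.imwrite("pics/s12.png",im)
for q in("lens_holder","glass"):
  for c in("wrist","side","scene"): print(q,c,[(np.round(r["at"],4).tolist(),round(r["p"],2)) for r in recognise(c,q) if abs(r["at"][0]-.5)<.12 and abs(r["at"][1]+.08)<.08][:2])
E
```

```text
20.0 [ 0.44593592 -0.07951132  0.07633099] -95.40494184248513 [-0.4  -0.01  2.22  0.    0.93  1.26] 0.49255970507184316 [ 0.52344206  0.72520723 -3.05058823] [0.1832684  0.12298675 0.07942686]
lens_holder wrist [([0.4815, -0.0833, 0.0642], 0.72)]
lens_holder side [([0.5071, -0.0884, 0.0451], 0.6)]
lens_holder scene [([0.4993, -0.0474, 0.0267], 0.5)]
glass wrist [([0.4461, -0.0835, 0.0871], 0.67)]
glass side []
glass scene []
```

Viewing limit reached, so I continue numerically: I fit the tilt by matching the bright foot's silhouette in the cameras.

```bash
cat >> h.py <<'E'
def footmask(name,c,ax,r,shape,a,b):
    ax=ax/np.linalg.norm(ax);e=np.cross(ax,[.3,.5,.8]);e/=np.linalg.norm(e);f=np.cross(ax,e)
    t=np.linspace(0,2*np.pi,40);P=[c+ax*s+r*(np.cos(k)*e+np.sin(k)*f) for k in t for s in(a,b)]
    m=np.zeros(shape,np.uint8);cv2.fillConvexPoly(m,cv2.convexHull(np.int32(np.round(proj(name,P)*16))),255,cv2.LINE_AA,4);return m/255.
def tilt(cams=("wrist","side","scene"),dz=.008,lo=0,hi=100,shots=None):
    s=get_state();R=Ro.from_quat(s["tcp_rot"]).as_matrix();p=np.array(s["eef_pos"])+[0,0,dz]
    u=np.cross([0,0,1],R[:,2]);u[2]=0;u/=np.linalg.norm(u); res={}
    for c in cams:
        im=read_camera(c) if shots is None else shots[c];g=cv2.GaussianBlur(cv2.cvtColor(im,cv2.COLOR_BGR2GRAY),(3,3),0).astype(float)
        S=[]
        for th in np.arange(lo,hi+1,2.):
            t=np.radians(th);ax=u*np.cos(t)-np.array([0,0,np.sin(t)])
            a=footmask(c,p,ax,.028,g.shape,.088,.1);o=footmask(c,p,ax,.035,g.shape,.085,.104)-a
            o=np.clip(o,0,1);S.append((g*a).sum()/a.sum()-(g*o).sum()/o.sum())
        S=np.array(S);k=S.argsort()[::-1][:3];res[c]=[(float(np.arange(lo,hi+1,2.)[i]),round(S[i],1)) for i in k]
    return u.round(3),res
E
python3 - <<'E'
from h import *
print(tilt());print(tilt(dz=.004))
# board edge (top, z=.0127) near y=-.08 in wrist/scene: gradient along x
im=cv2.imread("pics/w8.png",0)
E
```

```text
(array([ 0.995, -0.095,  0.   ]), {'wrist': [(36.0, np.float64(42.6)), (38.0, np.float64(41.3)), (34.0, np.float64(41.0))], 'side': [(36.0, np.float64(31.5)), (38.0, np.float64(31.5)), (34.0, np.float64(29.3))], 'scene': [(38.0, np.float64(43.0)), (40.0, np.float64(42.6)), (42.0, np.float64(41.7))]})
(array([ 0.995, -0.095,  0.   ]), {'wrist': [(36.0, np.float64(43.9)), (38.0, np.float64(43.1)), (34.0, np.float64(42.1))], 'side': [(36.0, np.float64(29.8)), (34.0, np.float64(29.5)), (32.0, np.float64(27.8))], 'scene': [(38.0, np.float64(40.4)), (40.0, np.float64(40.0)), (36.0, np.float64(39.8))]})
```

All three cameras agree that the post is about 37° above level, with the rim just touching the bench. Now I approach the board edge, which lies at normal coordinate 0.584 (63 mm farther).

servo_tool:
  deltas:
    - [[0.02, 0, 0.05, 0], [0.12, -0.01, 0.05, 0], [0.27, -0.02, 0.05, 0], [0.45, -0.04, 0.05, 0], [0.58, -0.055, 0.05, 0]]

```text
time: 21.2
eef_pos: [0.5112, -0.0877, 0.0891]
tcp_rot: [0.525, 0.471, -0.521, 0.48]
contact_force: [0.1, -1.3, 14.0]
opening: 0.496
```

```bash
python3 - <<'E'
from h import *
s=get_state();print(s["time"],s["eef_pos"],s["opening"],s["contact_force"],s["wrist_torque"])
print(tilt(dz=.0065))
# board near edge: dark side face line in scene/side pictures; project predicted edge for check
im=read_camera("wrist");g=cv2.cvtColor(im,cv2.COLOR_BGR2GRAY)
cv2.imwrite("pics/w13.png",im)
w=cv2.imread("pics/w8.png",0)
E
```

```text
21.2 [ 0.51115351 -0.08769502  0.08905908] 0.49581820943805616 [ 0.08353879 -1.25144112 14.00371508] [0.03808448 0.30528767 0.02189506]
(array([ 0.995, -0.095,  0.   ]), {'wrist': [(80.0, np.float64(63.4)), (78.0, np.float64(59.0)), (82.0, np.float64(57.5))], 'side': [(70.0, np.float64(25.2)), (72.0, np.float64(24.2)), (68.0, np.float64(24.0))], 'scene': [(84.0, np.float64(32.6)), (82.0, np.float64(32.0)), (80.0, np.float64(31.1))]})
```

The acceleration swung the foot under: tilt is now about 80° and the foot presses on the bench at 14 N. I lift at once.

servo_tool:
  deltas:
    - [[0, 0, 0.15, 0], [0, 0, 0.3, 0], [0, 0, 0.42, 0], [0, 0, 0.5, 0], [0, 0, 0.5, 0]]

```text
time: 21.9
eef_pos: [0.5055, -0.0859, 0.1333]
tcp_rot: [0.524, 0.475, -0.523, 0.477]
contact_force: [0.4, -0.4, -3.5]
opening: 0.492
```

```bash
python3 - <<'E'
from h import *
s=get_state();R=Ro.from_quat(s["tcp_rot"]).as_matrix();print(s["time"],s["eef_pos"],np.degrees(np.arctan2(R[1,2],R[0,2])),s["opening"],s["contact_force"],s["wrist_torque"])
for dz in(.0035,.0065,.0095):print(tilt(dz=dz,lo=50,hi=120))
I={c:read_camera(c) for c in("scene","side")}
for n,(x,y,r) in {"iris":(.651,.041,.028),"screen":(.6283,-.195,.028)}.items():
    for c in I: print(n,c,*fitfoot(c,I[c],x,y,r,.0127,.0247,100))
E
```

```text
21.9 [ 0.50554323 -0.0858718   0.13325132] -95.45821997996387 0.49172911327323954 [ 0.39271176 -0.40486228 -3.48742678] [-0.01700207 -0.00704591  0.04122632]
(array([ 0.995, -0.095,  0.   ]), {'wrist': [(82.0, np.float64(60.3)), (80.0, np.float64(57.7)), (84.0, np.float64(54.3))], 'side': [(70.0, np.float64(27.0)), (68.0, np.float64(26.5)), (72.0, np.float64(25.9))], 'scene': [(86.0, np.float64(37.7)), (84.0, np.float64(37.4)), (82.0, np.float64(35.0))]})
(array([ 0.995, -0.095,  0.   ]), {'wrist': [(82.0, np.float64(60.9)), (84.0, np.float64(57.1)), (80.0, np.float64(57.0))], 'side': [(68.0, np.float64(27.2)), (70.0, np.float64(26.8)), (78.0, np.float64(25.8))], 'scene': [(84.0, np.float64(38.3)), (82.0, np.float64(37.7)), (86.0, np.float64(35.9))]})
(array([ 0.995, -0.095,  0.   ]), {'wrist': [(82.0, np.float64(62.2)), (80.0, np.float64(58.8)), (84.0, np.float64(55.1))], 'side': [(68.0, np.float64(28.3)), (80.0, np.float64(27.9)), (78.0, np.float64(27.9))], 'scene': [(82.0, np.float64(38.8)), (84.0, np.float64(38.6)), (80.0, np.float64(36.7))]})
iris scene [0.6496 0.041 ] 0.09
iris side [0.6508 0.0445] 0.095
screen scene [ 0.6283 -0.1954] 0.105
screen side [ 0.6279 -0.1932] 0.121
```

Tilt is now about 82°, hanging free at 3.5 N. I spin back 90° and carry it over the target (0.6435, -0.0385), keeping the ring 14 mm short so the foot sits over the spot.

servo_tool:
  deltas:
    - [[0.03, 0, 0.02, 0.07], [0.09, 0.01, 0.05, 0.16], [0.17, 0.02, 0.08, 0.25], [0.26, 0.04, 0.1, 0.34], [0.36, 0.05, 0.1, 0.43]]

```text
time: 22.95
eef_pos: [0.541, -0.0805, 0.1421]
tcp_rot: [0.334, 0.623, -0.334, 0.623]
contact_force: [-0.2, 0.7, -4.1]
opening: 0.489
```

servo_tool:
  deltas:
    - [[0.1, 0.02, 0, 0.09], [0.2, 0.05, 0, 0.18], [0.3, 0.08, 0, 0.27], [0.4, 0.12, 0, 0.36], [0.5, 0.15, 0, 0.45]]

```text
time: 23.45
eef_pos: [0.5909, -0.0653, 0.1416]
tcp_rot: [0.098, 0.7, -0.098, 0.7]
contact_force: [0.3, 0.4, -3.9]
opening: 0.494
```

servo_tool:
  deltas:
    - [[0.1, 0.03, 0, 0.06], [0.2, 0.07, 0, 0.1], [0.32, 0.1, 0, 0.12], [0.44, 0.13, 0, 0.12], [0.52, 0.134, 0, 0.12]]

```text
time: 23.95
eef_pos: [0.6436, -0.0518, 0.1418]
tcp_rot: [0.034, 0.706, -0.034, 0.706]
contact_force: [0.3, 0.1, -3.8]
opening: 0.489
```

servo_tool:
  deltas:
    - [[0, 0, 0, 0], [0, 0, 0, 0], [0, 0, 0, 0], [0, 0, -0.05, 0], [0, 0, -0.1, 0]]

```text
time: 24.45
eef_pos: [0.6422, -0.0522, 0.1316]
tcp_rot: [0.034, 0.706, -0.034, 0.706]
contact_force: [-0.4, 0.2, -3.4]
opening: 0.49
```

```bash
python3 - <<'E'
from h import *
s=get_state();R=Ro.from_quat(s["tcp_rot"]).as_matrix();print(s["time"],s["eef_pos"],np.degrees(np.arctan2(R[1,2],R[0,2])),s["opening"],s["contact_force"],s["wrist_torque"])
for dz in(.0035,.0065,.0095):print(tilt(dz=dz,lo=50,hi=120))
E
```

```text
24.45 [ 0.64224258 -0.05223685  0.13162587] -5.4740331064645 0.48977428300172626 [-0.36366247  0.22646738 -3.3999202 ] [-0.02280134  0.0532207   0.01525724]
(array([0.095, 0.995, 0.   ]), {'wrist': [(82.0, np.float64(54.4)), (84.0, np.float64(52.5)), (80.0, np.float64(50.5))], 'side': [(72.0, np.float64(46.4)), (74.0, np.float64(43.6)), (70.0, np.float64(41.0))], 'scene': [(82.0, np.float64(33.6)), (84.0, np.float64(32.6)), (80.0, np.float64(31.9))]})
(array([0.095, 0.995, 0.   ]), {'wrist': [(82.0, np.float64(56.9)), (84.0, np.float64(55.5)), (80.0, np.float64(51.3))], 'side': [(72.0, np.float64(47.7)), (74.0, np.float64(46.8)), (76.0, np.float64(40.5))], 'scene': [(82.0, np.float64(34.3)), (84.0, np.float64(33.7)), (80.0, np.float64(32.8))]})
(array([0.095, 0.995, 0.   ]), {'wrist': [(82.0, np.float64(58.0)), (84.0, np.float64(54.3)), (80.0, np.float64(53.1))], 'side': [(74.0, np.float64(47.7)), (76.0, np.float64(45.8)), (72.0, np.float64(41.3))], 'scene': [(80.0, np.float64(36.7)), (82.0, np.float64(36.2)), (78.0, np.float64(34.3))]})
```

Tilt reads 82°, 82° and 74° in the three cameras, so the foot's low rim will touch first and pressing will level it. I lower slowly, moving +y as it rocks flat.

servo_tool:
  deltas:
    - [[0, 0, -0.05, 0], [0, 0, -0.1, 0], [0, 0, -0.14, 0], [0, 0, -0.17, 0], [0, 0, -0.19, 0]]

```text
time: 25.4
eef_pos: [0.6422, -0.052, 0.1121]
tcp_rot: [0.034, 0.707, -0.034, 0.706]
contact_force: [-0.3, -0.1, -3.9]
opening: 0.489
```

servo_tool:
  deltas:
    - [[0, 0, -0.01, 0], [0, 0, -0.02, 0], [0, 0, -0.03, 0], [0, 0, -0.035, 0], [0, 0, -0.04, 0]]

```text
time: 25.9
eef_pos: [0.6425, -0.0521, 0.1089]
tcp_rot: [0.034, 0.706, -0.034, 0.706]
contact_force: [-1.0, 0.3, -3.7]
opening: 0.486
```

servo_tool:
  deltas:
    - [[0.003, 0.03, -0.005, 0], [0.006, 0.06, -0.01, 0], [0.009, 0.09, -0.015, 0], [0.012, 0.12, -0.02, 0], [0.015, 0.15, -0.025, 0]]

```text
time: 26.4
eef_pos: [0.644, -0.0367, 0.1063]
tcp_rot: [0.034, 0.706, -0.034, 0.706]
contact_force: [-0.6, 0.5, -4.8]
opening: 0.485
```

```bash
python3 - <<'E'
from h import *
s=get_state();R=Ro.from_quat(s["tcp_rot"]).as_matrix();print(s["time"],s["eef_pos"],np.degrees(np.arctan2(R[1,2],R[0,2])),s["opening"],s["contact_force"],s["wrist_torque"])
for dz in(.0045,.0065):print(tilt(dz=dz,lo=60,hi=120))
E
```

```text
26.4 [ 0.64397655 -0.03672851  0.10625655] -5.449032500922787 0.4854317002357732 [-0.62655972  0.53761044 -4.8006757 ] [-0.06186924  0.00790214  0.0102356 ]
(array([0.095, 0.995, 0.   ]), {'wrist': [(84.0, np.float64(54.0)), (82.0, np.float64(52.7)), (60.0, np.float64(52.2))], 'side': [(70.0, np.float64(43.7)), (72.0, np.float64(42.2)), (74.0, np.float64(36.8))], 'scene': [(84.0, np.float64(27.6)), (86.0, np.float64(26.6)), (82.0, np.float64(26.6))]})
(array([0.095, 0.996, 0.   ]), {'wrist': [(84.0, np.float64(56.4)), (60.0, np.float64(55.2)), (82.0, np.float64(50.3))], 'side': [(72.0, np.float64(43.4)), (74.0, np.float64(40.9)), (70.0, np.float64(38.1))], 'scene': [(84.0, np.float64(29.6)), (82.0, np.float64(28.8)), (86.0, np.float64(28.0))]})
```

No contact yet: the ring slipped higher in the pads during the earlier press. I step back in y and keep lowering to touch.

servo_tool:
  deltas:
    - [[-0.003, -0.03, 0, 0], [-0.006, -0.06, 0, 0], [-0.009, -0.09, 0, 0], [-0.012, -0.12, -0.01, 0], [-0.015, -0.15, -0.02, 0]]

```text
time: 27.2
eef_pos: [0.6424, -0.0525, 0.1043]
tcp_rot: [0.034, 0.706, -0.034, 0.706]
contact_force: [0.0, -0.7, -4.0]
opening: 0.491
```

servo_tool:
  deltas:
    - [[0, 0, -0.01, 0], [0, 0, -0.02, 0], [0, 0, -0.03, 0], [0, 0, -0.04, 0], [0, 0, -0.05, 0]]

```text
time: 27.7
eef_pos: [0.6431, -0.0522, 0.1017]
tcp_rot: [0.033, 0.706, -0.034, 0.707]
contact_force: [-4.0, 0.7, 8.3]
opening: 0.488
```

```bash
python3 - <<'E'
from h import *
s=get_state();print(s["time"],s["eef_pos"],s["opening"],s["contact_force"],s["wrist_torque"])
S={c:read_camera(c) for c in("wrist","side","scene")}
for dz in(.004,.007,.010,.013,.016):print(dz,tilt(dz=dz,lo=66,hi=104,shots=S)[1])
E
```

```text
27.7 [ 0.64313896 -0.05220229  0.1017212 ] 0.487744048630883 [-4.01489606  0.65972602  8.34087619] [ 5.42812293e-04  1.04310077e+00 -9.43587917e-02]
0.004 {'wrist': [(82.0, np.float64(52.8)), (84.0, np.float64(51.9)), (80.0, np.float64(47.5))], 'side': [(72.0, np.float64(56.2)), (70.0, np.float64(50.9)), (74.0, np.float64(49.7))], 'scene': [(82.0, np.float64(29.8)), (84.0, np.float64(29.5)), (86.0, np.float64(27.5))]}
0.007 {'wrist': [(82.0, np.float64(53.5)), (84.0, np.float64(51.2)), (80.0, np.float64(49.3))], 'side': [(74.0, np.float64(55.3)), (72.0, np.float64(53.8)), (76.0, np.float64(46.0))], 'scene': [(82.0, np.float64(32.6)), (80.0, np.float64(31.4)), (84.0, np.float64(31.1))]}
0.01 {'wrist': [(82.0, np.float64(53.7)), (80.0, np.float64(50.6)), (84.0, np.float64(50.2))], 'side': [(74.0, np.float64(55.3)), (76.0, np.float64(53.7)), (72.0, np.float64(45.4))], 'scene': [(80.0, np.float64(35.1)), (82.0, np.float64(34.7)), (78.0, np.float64(32.8))]}
0.013 {'wrist': [(82.0, np.float64(53.7)), (80.0, np.float64(51.4)), (84.0, np.float64(48.7))], 'side': [(76.0, np.float64(55.7)), (78.0, np.float64(51.7)), (74.0, np.float64(49.2))], 'scene': [(80.0, np.float64(37.6)), (78.0, np.float64(37.0)), (82.0, np.float64(35.9))]}
0.016 {'wrist': [(82.0, np.float64(53.5)), (80.0, np.float64(51.7)), (78.0, np.float64(47.7))], 'side': [(78.0, np.float64(54.9)), (76.0, np.float64(51.8)), (80.0, np.float64(48.0))], 'scene': [(78.0, np.float64(39.3)), (80.0, np.float64(39.0)), (76.0, np.float64(36.9))]}
```

Contact at TCP z ≈ 0.102 (ring about 13 mm above the TCP). Now I drag the head +y with light down-pressure so board friction rocks the foot flat.

servo_tool:
  deltas:
    - [[0.002, 0.03, 0.0, 0], [0.005, 0.06, -0.005, 0], [0.008, 0.09, -0.01, 0], [0.011, 0.12, -0.015, 0], [0.015, 0.15, -0.02, 0]]

```text
time: 28.35
eef_pos: [0.6456, -0.0372, 0.1002]
tcp_rot: [0.033, 0.705, -0.034, 0.708]
contact_force: [-2.1, 0.8, 6.9]
opening: 0.49
```

```bash
cat >> h.py <<'E'
def pose(dz,shots,cams=("wrist","side","scene"),th0=85.):
    s=get_state();R=Ro.from_quat(s["tcp_rot"]).as_matrix();j=R[:,2].copy();j[2]=0;j/=np.linalg.norm(j)
    u=np.cross([0,0,1],j);p=np.array(s["eef_pos"])+[0,0,dz]
    G={c:cv2.GaussianBlur(cv2.cvtColor(shots[c],cv2.COLOR_BGR2GRAY),(3,3),0).astype(float) for c in cams}
    def f(v,cs):
        ax=u*np.sin(np.radians(v[0]))+j*np.sin(np.radians(v[1]))-np.array([0,0,1.]);S=0
        for c in cs:
            a=footmask(c,p,ax,.028,G[c].shape,.088,.1);o=np.clip(footmask(c,p,ax,.034,G[c].shape,.085,.103)-a,0,1)
            S-=(G[c]*a).sum()/a.sum()-(G[c]*o).sum()/o.sum()
        return S
    r={}
    for cs in [(c,) for c in cams]+[cams]:
        o=min((minimize(f,[a,b],args=(cs,),method="Nelder-Mead",options=dict(initial_simplex=[[a,b],[a+5,b],[a,b+5]],xatol=.2)) for a in(0,10) for b in(-5,5)),key=lambda o:o.fun)
        r["+".join(cs)]=(o.x.round(1).tolist(),round(o.fun,1))
    return r
E
python3 - <<'E'
from h import *
s=get_state();print(s["time"],s["eef_pos"],s["opening"],s["contact_force"],s["wrist_torque"])
S={c:read_camera(c) for c in("wrist","side","scene")}
for k,v in pose(.0135,S).items():print(k,v)
E
```

```text
28.35 [ 0.64561121 -0.03723485  0.10024338] 0.49032250974544045 [-2.08119102  0.75363295  6.93740405] [-0.09417584  0.43212287 -0.02888424]Traceback (most recent call last):
  File "<stdin>", line 4, in <module>
  File "h.py", line 56, in pose
    o=min((minimize(f,[a,b],args=(cs,),method="Nelder-Mead",options=dict(initial_simplex=[[a,b],[a+5,b],[a,b+5]],xatol=.2)) for a in(0,10) for b in(-5,5)),key=lambda o:o.fun)
  File "h.py", line 56, in <genexpr>
    o=min((minimize(f,[a,b],args=(cs,),method="Nelder-Mead",options=dict(initial_simplex=[[a,b],[a+5,b],[a,b+5]],xatol=.2)) for a in(0,10) for b in(-5,5)),key=lambda o:o.fun)
           ~~~~~~~~^^^^^^^^^^^^^^^^^^^^^^^^^^^^^^^^^^^^^^^^^^^^^^^^^^^^^^^^^^^^^^^^^^^^^^^^^^^^^^^^^^^^^^^^^^^^^^^^^^^^^^^^
    res = _minimize_neldermead(fun, x0, args, callback, bounds=bounds,
                               **options)
    fsim[j] = func(sim[j])
              ~~~~^^^^^^^^
    fx = function(np.copy(x), *(wrapper_args + args))
  File "h.py", line 51, in f
    a=footmask(c,p,ax,.028,G[c].shape,.088,.1);o=np.clip(footmask(c,p,ax,.034,G[c].shape,.085,.103)-a,0,1)
  File "h.py", line 31, in footmask
    m=np.zeros(shape,np.uint8);cv2.fillConvexPoly(m,cv2.convexHull(np.int32(np.round(proj(name,P)*16))),255,cv2.LINE_AA,4);return m/255.
                                                                                     ~~~~^^^^^^^^
  File "h.py", line 10, in proj
    K,d,R,t=cam(name); return cv2.projectPoints(np.float64(P).reshape(-1,3),cv2.Rodrigues(R)[0],t,K,d)[0][:,0]
            ~~~^^^^^^
  File "h.py", line 5, in cam
    c=calibration(name); K=np.array(c["intrinsics"]); d=np.array(c["dist"])
ValueError: time passes only in moves, steps and waits
```

```bash
sed -i 's/^def cam(name):/import functools\n@functools.lru_cache(None)\ndef cam(name):/' h.py && python3 - <<'E'
from h import *
S={c:read_camera(c) for c in("wrist","side","scene")}
s=get_state();print(s["time"],s["eef_pos"],s["contact_force"],s["wrist_torque"])
for k,v in pose(.0135,S).items():print(k,v)
E
```

```text
28.65 [ 0.6456498  -0.03718264  0.1001866 ] [-1.96614355  1.33943656  6.06140494] [-0.08845886  0.41588933  0.00076222]
wrist ([-0.4, -1.7], np.float64(-56.7))
side ([3.9, -1.8], np.float64(-52.3))
scene ([0.3, -3.0], np.float64(-36.4))
wrist+side+scene ([0.4, -1.8], np.float64(-133.5))
```

Now it stands upright: the joint fit gives a tilt of 0.4° along and -1.8° across, with the foot on the board. Measure the lens foot against the iris in each camera.

```bash
python3 - <<'E'
from h import *
S={c:read_camera(c) for c in("wrist","side","scene")}
for c in S:
    cv2.imwrite(f"pics/{c}15.png",S[c]); r={}
    for n,(x,y) in {"iris":(.651,.0415),"lens":(.643,-.037),"screen":(.628,-.195)}.items():
        for th in(100,115):
            try: r[n]=fitfoot(c,S[c],x,y,.028,.0127,.0247,th);print(c,n,th,*r[n])
            except Exception as e: print(c,n,"fail")
E
```

```text
wrist iris 100 [0.6521 0.0387] 0.106
wrist iris 115 [0.6519 0.0386] 0.099
wrist lens 100 [ 0.6429 -0.0384] 0.112
wrist lens 115 [ 0.6428 -0.0387] 0.093
wrist screen fail
wrist screen fail
side iris 100 [0.6498 0.0416] 0.184
side iris 115 [0.651  0.0473] 0.545
side lens 100 [ 0.6438 -0.0337] 0.273
side lens 115 [ 0.6435 -0.0336] 0.253
side screen 100 [ 0.6276 -0.1931] 0.133
side screen 115 [ 0.6281 -0.193 ] 0.253
scene iris 100 [0.6503 0.0411] 0.091
scene iris 115 [0.6494 0.0397] 0.139
scene lens 100 [ 0.6403 -0.0384] 0.102
scene lens 115 [ 0.6396 -0.0397] 0.289
scene screen 100 [ 0.6277 -0.1955] 0.102
scene screen 115 [ 0.6284 -0.1955] 0.194
```

Lens-to-iris reads 77.7, 78 and 80.1 mm, with a lateral offset of about -1 mm. I lift a few mm, shift by (+1, -1.5) mm, and lower gently.

servo_tool:
  deltas:
    - [[0, 0, 0.02, 0], [0, 0, 0.045, 0], [0, 0, 0.065, 0], [0.01, -0.015, 0.07, 0], [0.01, -0.015, 0.07, 0]]

```text
time: 29.3
eef_pos: [0.6448, -0.0387, 0.1037]
tcp_rot: [0.034, 0.707, -0.034, 0.706]
contact_force: [-0.4, 0.2, -4.0]
opening: 0.492
```

```bash
python3 - <<'E'
from h import *
S={c:read_camera(c) for c in("wrist","side","scene")}
s=get_state();print(s["time"],s["eef_pos"],s["contact_force"],s["wrist_torque"])
for k,v in pose(.0135,S).items():print(k,v)
E
```

```text
29.45 [ 0.64474926 -0.03855092  0.10388337] [-0.21959191 -0.13158258 -3.72918939] [0.01485092 0.01820322 0.00224371]
wrist ([1.2, -1.8], np.float64(-54.7))
side ([4.2, -1.7], np.float64(-51.1))
scene ([3.0, -2.8], np.float64(-36.2))
wrist+side+scene ([2.0, -1.9], np.float64(-134.6))
```

servo_tool:
  deltas:
    - [[0, 0, -0.01, 0], [0, 0, -0.02, 0], [0, 0, -0.03, 0], [0, 0, -0.035, 0], [0, 0, -0.04, 0]]

```text
time: 29.95
eef_pos: [0.6451, -0.0386, 0.1009]
tcp_rot: [0.034, 0.706, -0.034, 0.706]
contact_force: [-0.7, -0.1, -0.1]
opening: 0.486
```

servo_tool:
  deltas:
    - [[0, 0, -0.004, 0], [0, 0, -0.008, 0], [0, 0, -0.012, 0], [0, 0, -0.016, 0], [0, 0, -0.02, 0]]

```text
time: 30.45
eef_pos: [0.6456, -0.0385, 0.1006]
tcp_rot: [0.034, 0.706, -0.034, 0.707]
contact_force: [-3.7, 1.9, 8.5]
opening: 0.489
```

```bash
python3 - <<'E'
from h import *
S={c:read_camera(c) for c in("wrist","side","scene")}
s=get_state();print(s["time"],s["eef_pos"],s["contact_force"],s["wrist_torque"])
for k,v in pose(.0135,S).items():print(k,v)
for c in S:
    for n,(x,y) in {"iris":(.651,.0415),"lens":(.643,-.038)}.items():print(c,n,*fitfoot(c,S[c],x,y,.028,.0127,.0247,100))
E
```

```text
30.6 [ 0.64559181 -0.03851841  0.10063232] [-2.68001041  1.82442075  7.0649762 ] [ 0.16232308  0.96921724 -0.04223145]
wrist ([1.5, -2.1], np.float64(-53.6))
side ([5.5, -2.2], np.float64(-52.3))
scene ([2.2, -3.5], np.float64(-35.2))
wrist+side+scene ([2.3, -2.2], np.float64(-131.1))
wrist iris [0.6522 0.0387] 0.108
wrist lens [ 0.6427 -0.0366] 0.137
side iris [0.6492 0.0421] 0.185
side lens [ 0.6429 -0.0295] 0.315
scene iris [0.6498 0.0406] 0.09
scene lens [ 0.6391 -0.0381] 0.117
```

Contact with about 11 N on the foot; small residual lean. I unload the preload, release, and measure the free-standing stand.

servo_tool:
  deltas:
    - [[0, 0, 0.004, 0], [-0.005, 0.01, 0.006, 0], [-0.01, 0.02, 0.008, 0], [-0.01, 0.02, 0.012, 0], [-0.01, 0.02, 0.015, 0]]

```text
time: 31.1
eef_pos: [0.6448, -0.0368, 0.1005]
tcp_rot: [0.033, 0.705, -0.034, 0.707]
contact_force: [0.0, 0.7, 4.2]
opening: 0.488
```

servo_tool:
  deltas:
    - [[0, 0, 0, 0], [0, 0, 0, 0], [0, 0, 0, 0], [0, 0, 0, 0], [0, 0, 0, 0]]
  claw: 0.35

```text
time: 31.6
eef_pos: [0.6438, -0.0366, 0.0994]
tcp_rot: [0.034, 0.707, -0.034, 0.706]
contact_force: [-0.5, -0.1, 0.0]
opening: 0.671
```

servo_tool:
  deltas:
    - [[0, 0, 0.05, 0], [0, 0, 0.2, 0], [0, 0, 0.4, 0], [0, 0, 0.7, 0], [0, 0, 1.0, 0]]

```text
time: 32.1
eef_pos: [0.644, -0.0366, 0.202]
tcp_rot: [0.034, 0.706, -0.034, 0.707]
contact_force: [1.0, 0.4, 0.2]
opening: 0.676
```

servo_tool:
  deltas:
    - [[-0.1, -0.1, 0, 0], [-0.3, -0.3, 0.1, 0], [-0.5, -0.5, 0.3, 0], [-0.8, -0.7, 0.5, 0], [-1.0, -0.8, 0.6, 0]]

```text
time: 32.6
eef_pos: [0.5428, -0.1182, 0.262]
tcp_rot: [0.034, 0.705, -0.035, 0.707]
contact_force: [0.7, -0.2, 0.3]
opening: 0.675
```

```bash
cat > m.py <<'E'
from h import *
S={c:read_camera(c) for c in("wrist","side","scene")}
s=get_state();print(s["time"],s["eef_pos"],s["opening"],s["contact_force"])
for c in S:
    cv2.imwrite(f"pics/m_{c}_{int(s['time']*100)}.png",S[c])
    for n,(x,y,r) in {"iris":(.651,.0415,.028),"lens":(.643,-.038,.028),"screen":(.628,-.195,.028),"lamp":(.67,.263,.045)}.items():
        for th in(100,120):
            try:print(c,n,th,*fitfoot(c,S[c],x,y,r,.0127,.0247,th))
            except Exception as e:print(c,n,"-")
    for q in("lens","glass","iris_hole","iris"):print(c,q,[(np.round(r["at"],4).tolist(),round(r["p"],2)) for r in recognise(c,q) if abs(r["at"][0]-.645)<.05][:3])
E
python3 m.py
```

```text
32.75 [ 0.54354746 -0.1174036   0.26117035] 0.6732058827764702 [-0.21807012  0.54312908  0.26499627]
wrist iris 100 [0.6455 0.041 ] 0.394
wrist iris 120 [0.6524 0.0402] 0.075
wrist lens 100 [ 0.6456 -0.0279] 0.446
wrist lens 120 [ 0.6425 -0.0328] 0.049
wrist screen 100 [ 0.6315 -0.185 ] 0.448
wrist screen 120 [ 0.629  -0.2018] 0.185
wrist lamp -
wrist lamp -
wrist lens [([0.6373, -0.0308, 0.0237], 0.67)]
wrist glass []
wrist iris_hole [([0.6462, 0.0314, 0.0236], 0.85)]
wrist iris [([0.6408, 0.0311, 0.0272], 0.84)]
side iris 100 [0.6517 0.047 ] 0.116
side iris 120 [0.6525 0.0497] 0.174
side lens 100 [ 0.6412 -0.0338] 0.288
side lens 120 [ 0.642  -0.0339] 0.261
side screen 100 [ 0.6276 -0.1934] 0.082
side screen 120 [ 0.6278 -0.1924] 0.249
side lamp 100 [0.6732 0.2659] 1.012
side lamp 120 [0.7137 0.2892] 17.018
side lens [([0.6397, -0.0352, 0.0505], 0.73)]
side glass [([0.6414, -0.0335, 0.1114], 0.42)]
side iris_hole [([0.6429, 0.0305, 0.099], 0.52)]
side iris [([0.6457, 0.0349, 0.0996], 0.53)]
scene iris 100 [0.6499 0.0407] 0.078
scene iris 120 [0.65   0.0402] 0.154
scene lens 100 [ 0.6423 -0.0313] 0.071
scene lens 120 [ 0.6423 -0.0321] 0.194
scene screen 100 [ 0.628  -0.1954] 0.104
scene screen 120 [ 0.6256 -0.1978] 0.219
scene lamp 100 [0.6717 0.2632] 0.124
scene lamp 120 [0.6675 0.2621] 0.149
scene lens [([0.6523, -0.0286, 0.0465], 0.61)]
scene glass [([0.6421, -0.0307, 0.1148], 0.48)]
scene iris_hole [([0.6568, 0.0435, 0.0385], 0.8)]
scene iris [([0.655, 0.0438, 0.0405], 0.97)]
```

Free-standing, the lens settled at about (0.6425, -0.032). That is only about 73 mm from the iris (wrist 73.7, scene 72.5), so it needs a shift of about (+1.2, -7) mm. I regrip the ring's rim, now upright and a bit deeper, to move it.

servo_tool:
  deltas:
    - [[0.2, 0.15, -0.1, 0], [0.4, 0.35, -0.2, 0], [0.65, 0.55, -0.3, 0], [0.85, 0.75, -0.4, 0], [1.0, 0.84, -0.5, 0]]
  claw: 0.4

```text
time: 33.85
eef_pos: [0.645, -0.0309, 0.2093]
tcp_rot: [0.033, 0.706, -0.033, 0.706]
contact_force: [-0.1, -1.6, -0.0]
opening: 0.7
```

servo_tool:
  deltas:
    - [[0, 0, -0.1, 0], [0, 0, -0.4, 0], [0, 0, -0.7, 0], [0, 0, -0.95, 0], [0, 0, -1.0, 0]]

```text
time: 34.35
eef_pos: [0.6408, -0.0327, 0.1055]
tcp_rot: [0.034, 0.709, -0.034, 0.704]
contact_force: [-1.5, 0.0, -0.8]
opening: 0.702
```

servo_tool:
  deltas:
    - [[0, 0, -0.06, 0], [0, 0, -0.11, 0], [0, 0, -0.13, 0], [0, 0, -0.13, 0], [0, 0, -0.13, 0]]

```text
time: 34.85
eef_pos: [0.6445, -0.0327, 0.0978]
tcp_rot: [0.034, 0.706, -0.034, 0.707]
contact_force: [-0.0, -0.3, -0.7]
opening: 0.699
```

```bash
python3 - <<'E'
from h import *
S={c:read_camera(c) for c in("wrist","scene")}
s=get_state();print(s["time"],s["eef_pos"],s["opening"],s["contact_force"])
for c in S:
    for n,(x,y) in {"iris":(.651,.0415),"lens":(.643,-.033)}.items():
        for th in(100,120):print(c,n,th,*fitfoot(c,S[c],x,y,.028,.0127,.0247,th))
cv2.imwrite("pics/w20.png",S["wrist"])
E
```

```text
34.95 [ 0.64438594 -0.03265041  0.09756613] 0.6977398060934651 [-0.21657491  0.65770296  0.45185953]
wrist iris 100 [0.6519 0.0387] 0.099
wrist iris 120 [0.6518 0.0386] 0.096
wrist lens 100 [ 0.6423 -0.0336] 0.059
wrist lens 120 [ 0.6422 -0.0337] 0.077
scene iris 100 [0.6505 0.0409] 0.089
scene iris 120 [0.6486 0.0392] 0.152
scene lens 100 [ 0.6427 -0.0317] 0.085
scene lens 120 [ 0.6419 -0.0333] 0.338
```

Both cameras again give about 73 mm. Grip, lift a few mm, shift.

servo_tool:
  deltas:
    - [[0, 0, 0, 0], [0, 0, 0, 0], [0, 0, 0, 0], [0, 0, 0, 0], [0, 0, 0, 0]]
  claw: -1
  force: 30

```text
time: 35.45
eef_pos: [0.6439, -0.0326, 0.0974]
tcp_rot: [0.034, 0.706, -0.034, 0.706]
contact_force: [-4.0, -0.2, 5.0]
opening: 0.49
```

servo_tool:
  deltas:
    - [[0, 0, 0.01, 0], [0, 0, 0.02, 0], [0, 0, 0.035, 0], [0, 0, 0.045, 0], [0, 0, 0.05, 0]]

```text
time: 35.95
eef_pos: [0.6436, -0.0325, 0.1011]
tcp_rot: [0.034, 0.707, -0.034, 0.706]
contact_force: [0.5, 0.1, -3.9]
opening: 0.493
```

servo_tool:
  deltas:
    - [[0.003, -0.015, 0, 0], [0.006, -0.03, 0, 0], [0.009, -0.045, 0, 0], [0.012, -0.06, 0, 0], [0.012, -0.07, 0, 0]]

```text
time: 36.45
eef_pos: [0.6452, -0.0399, 0.1018]
tcp_rot: [0.034, 0.706, -0.034, 0.706]
contact_force: [0.2, 0.0, -3.7]
opening: 0.493
```

```bash
python3 - <<'E'
from h import *
S={c:read_camera(c) for c in("wrist","side","scene")}
s=get_state();print(s["time"],s["eef_pos"],s["opening"],s["contact_force"],s["wrist_torque"])
for k,v in pose(.0152,S).items():print(k,v)
for c in S:
    for n,(x,y,z) in {"iris":(.651,.0415,.0127),"lens":(.643,-.040,.0177)}.items():print(c,n,*fitfoot(c,S[c],x,y,.028,z,z+.012,110))
E
```

```text
36.6 [ 0.64515711 -0.03970517  0.10180736] 0.4884409363374741 [-0.63033672 -0.32121284 -4.28661565] [ 0.04752409 -0.01200349 -0.00630945]
wrist ([-0.6, -0.8], np.float64(-77.0))
side ([2.1, -1.2], np.float64(-54.2))
scene ([0.8, -1.0], np.float64(-37.6))
wrist+side+scene ([-0.2, -0.9], np.float64(-162.2))
wrist iris [0.6519 0.0387] 0.111
wrist lens [ 0.6438 -0.041 ] 0.06
side iris [0.6518 0.0509] 0.393
side lens [ 0.6429 -0.0416] 0.192
scene iris [0.6506 0.0408] 0.107
scene lens [ 0.6441 -0.0395] 0.192
```

Separation now reads wrist (-8.1, -79.7) and scene (-6.5, -80.3) mm against a wanted (-7.5, -79.7). The post is vertical within about 1°. I lower straight and gently.

servo_tool:
  deltas:
    - [[0, 0, -0.008, 0], [0, 0, -0.016, 0], [0, 0, -0.024, 0], [0, 0, -0.03, 0], [0, 0, -0.034, 0]]

```text
time: 37.1
eef_pos: [0.6451, -0.0395, 0.0983]
tcp_rot: [0.034, 0.706, -0.034, 0.706]
contact_force: [-0.3, -0.6, -3.6]
opening: 0.493
```

servo_tool:
  deltas:
    - [[0, 0, -0.004, 0], [0, 0, -0.007, 0], [0, 0, -0.01, 0], [0, 0, -0.01, 0], [0, 0, -0.01, 0]]

```text
time: 37.6
eef_pos: [0.6452, -0.0396, 0.0975]
tcp_rot: [0.034, 0.706, -0.034, 0.706]
contact_force: [0.1, -0.6, -3.0]
opening: 0.491
```

servo_tool:
  deltas:
    - [[0, 0, -0.003, 0], [0, 0, -0.006, 0], [0, 0, -0.009, 0], [0, 0, -0.009, 0], [0, 0, -0.009, 0]]

```text
time: 38.1
eef_pos: [0.6453, -0.0396, 0.0974]
tcp_rot: [0.034, 0.706, -0.034, 0.706]
contact_force: [-3.8, -0.5, 3.2]
opening: 0.489
```

The foot is fully on the board. Unload slightly, open, and leave straight up.

servo_tool:
  deltas:
    - [[0, 0, 0.002, 0], [0, 0, 0.004, 0], [0, 0, 0.004, 0], [0, 0, 0.004, 0], [0, 0, 0.004, 0]]

```text
time: 38.6
eef_pos: [0.6454, -0.0397, 0.0974]
tcp_rot: [0.034, 0.706, -0.034, 0.706]
contact_force: [-3.0, 0.8, 4.7]
opening: 0.493
```

servo_tool:
  deltas:
    - [[0, 0, 0, 0], [0, 0, 0, 0], [0, 0, 0, 0], [0, 0, 0, 0], [0, 0, 0, 0]]
  claw: 0.35

```text
time: 39.1
eef_pos: [0.6453, -0.0396, 0.0968]
tcp_rot: [0.034, 0.706, -0.034, 0.706]
contact_force: [0.2, -0.2, 0.1]
opening: 0.673
```

servo_tool:
  deltas:
    - [[0, 0, 0.05, 0], [0, 0, 0.2, 0], [0, 0, 0.4, 0], [0, 0, 0.7, 0], [0, 0, 1.0, 0]]

```text
time: 39.6
eef_pos: [0.6452, -0.0396, 0.1991]
tcp_rot: [0.034, 0.706, -0.034, 0.707]
contact_force: [0.2, -0.6, 0.4]
opening: 0.671
```

servo_tool:
  deltas:
    - [[-0.1, 0, 0.1, 0], [-0.3, 0, 0.3, 0], [-0.5, 0, 0.5, 0], [-0.8, 0, 0.7, 0], [-1.0, 0, 0.8, 0]]

```text
time: 40.1
eef_pos: [0.5447, -0.0397, 0.2809]
tcp_rot: [0.033, 0.705, -0.034, 0.708]
contact_force: [-0.1, 0.5, -0.1]
opening: 0.674
```

```bash
python3 m.py && python3 - <<'E'
# squareness: board edge direction vs lens; head/ring line check: near board edge fit in wrist
from h import *
import glob
f=sorted(glob.glob("pics/m_wrist_*.png"))[-1];g=cv2.imread(f,0)
s=get_state()
ls=cv2.HoughLinesP(cv2.Canny(g,20,60),1,np.pi/720,60,minLineLength=120,maxLineGap=15)
for l in (ls[:,0] if ls is not None else [])[:12]:
    P=ray("wrist",[l[:2],l[2:]],.0127);d=P[1]-P[0];print(P[:,:2].round(3).tolist(),round(float(np.degrees(np.arctan(d[0]/d[1]))),2))
E
```

```text
40.25 [ 0.54539398 -0.03969793  0.27966198] 0.6746622408284727 [-0.34610859 -0.18736876  0.71313798]
wrist iris 100 [0.6533 0.0517] 0.448
wrist iris 120 [0.6515 0.0388] 0.031
wrist lens 100 [ 0.6476 -0.0285] 0.447
wrist lens 120 [ 0.6437 -0.0405] 0.082
wrist screen 100 [ 0.6298 -0.1841] 0.432
wrist screen 120 [ 0.6322 -0.1971] 0.292
wrist lamp -
wrist lamp -
wrist lens [([0.6369, -0.0313, 0.041], 0.67), ([0.6445, 0.0353, 0.0267], 0.31)]
wrist glass []
wrist iris_hole [([0.6449, 0.0338, 0.0246], 0.93)]
wrist iris [([0.6459, 0.0363, 0.0281], 0.76)]
side iris 100 [0.6517 0.0461] 0.137
side iris 120 [0.6524 0.0504] 0.379
side lens 100 [ 0.6432 -0.0415] 0.206
side lens 120 [ 0.6428 -0.0428] 0.181
side screen 100 [ 0.6279 -0.1932] 0.118
side screen 120 [ 0.6281 -0.1934] 0.261
side lamp 100 [0.6732 0.269 ] 0.096
side lamp 120 [0.6757 0.268 ] 0.483
side lens [([0.6437, -0.0418, 0.0578], 0.61)]
side glass [([0.6405, -0.0402, 0.1089], 0.57)]
side iris_hole [([0.6426, 0.0349, 0.0975], 0.83)]
side iris [([0.6451, 0.0358, 0.0982], 0.65)]
scene iris 100 [0.6497 0.0406] 0.09
scene iris 120 [0.6482 0.0392] 0.154
scene lens 100 [ 0.6433 -0.0392] 0.088
scene lens 120 [ 0.6421 -0.0395] 0.176
scene screen 100 [ 0.6278 -0.1955] 0.104
scene screen 120 [ 0.6258 -0.1978] 0.223
scene lamp 100 [0.6717 0.2633] 0.122
scene lamp 120 [0.6674 0.2622] 0.157
scene lens [([0.6535, -0.0343, 0.0479], 0.63)]
scene glass [([0.6436, -0.0332, 0.117], 0.37)]
scene iris_hole [([0.6581, 0.0439, 0.0369], 0.85)]
scene iris [([0.6568, 0.0414, 0.041], 0.82)]
[[0.564, -0.16], [0.596, 0.162]] 5.69
[[0.574, -0.124], [0.594, 0.105]] 5.12
[[0.438, 0.177], [0.509, 0.016]] -23.75
[[0.806, -0.017], [0.864, -0.307]] -11.2
[[0.431, 0.178], [0.503, 0.012]] -23.45
[[0.774, -0.013], [0.826, -0.274]] -11.21
[[0.275, 0.122], [0.422, 0.086]] -76.26
[[0.434, 0.178], [0.504, 0.018]] -23.82
```

Wrist gives 79.7 mm and scene 80.05 mm, while the side fit disagrees (occluded feet). I run one independent contrast fit on the same pictures as a tie-break.

```bash
python3 - <<'E'
from h import *
import glob
for c in("wrist","side","scene"):
    im=cv2.imread(sorted(glob.glob(f"pics/m_{c}_*.png"))[-1]);g=cv2.GaussianBlur(cv2.cvtColor(im,cv2.COLOR_BGR2GRAY),(3,3),0).astype(float);P={}
    for n,q in {"iris":(.651,.041),"lens":(.6435,-.0395)}.items():
        def f(v):
            p=np.array([v[0],v[1],.1127]);d=np.array([0,0,-1.])
            a=footmask(c,p,d,.028,g.shape,.088,.1);o=np.clip(footmask(c,p,d,.034,g.shape,.085,.1)-a,0,1)
            return -(np.minimum(g,170)*a).sum()/a.sum()+(np.minimum(g,170)*o).sum()/o.sum()
        o=minimize(f,q,method="Nelder-Mead",options=dict(initial_simplex=[q,(q[0]+.005,q[1]),(q[0],q[1]+.005)],xatol=1e-4));P[n]=o.x
    d=P["lens"]-P["iris"];u=np.array([-.0945,-.9955]);print(c,P["iris"].round(4),P["lens"].round(4),"along",round(1e3*d@u,1),"across",round(1e3*(d[0]*.9955-d[1]*.0945),1))
E
```

```text
wrist [0.6488 0.039 ] [ 0.6411 -0.0391] along 78.5 across -0.3
side [0.6509 0.0432] [ 0.6443 -0.0327] along 76.1 across 0.7
scene [0.6513 0.0415] [ 0.6433 -0.0374] along 79.3 across -0.5
```

```bash
python3 -c "
from plant import *
s=get_state();print(s['time'],s['eef_pos'],s['contact_force']);print(sign_off())"
```

```text
40.85 [ 0.54525516 -0.03958974  0.27662716] [ 0.98115143  0.10769115 -0.53344402]
the job is handed in; nothing more can be done
None
```

The lens stand is upright on the breadboard on the screen side of the iris, about 80 mm from it, and the job was handed in at 40.9 s with the arm clear.

**How it went:**
- **Lifting out:** Foam cheeks beside the ring blocked gripping it in the cradle. I lifted the stand by its post holder and laid it on the free bench.
- **Standing it up:** The tool can only spin about z, so I gripped the ring by its outside rim and let the heavy foot swing down.
- **Placing:** I set it on the board, found it about 7 mm short, regripped the rim and moved it. The last set-down was at about 7–9 N.

**Last checks:**

| Check | Wrist camera | Scene camera | Side camera |
|---|---|---|---|
| Distance to iris, outline fit | 79.7 mm | 80.1 mm | about 87 mm |
| Distance to iris, contrast fit | 78.5 mm | 79.3 mm | 76.1 mm |
| Off the light path, contrast fit | -0.3 mm | -0.5 mm | +0.7 mm |

- **Distance:** The side camera's two fits disagree with each other by 11 mm. Its view of the feet is partly blocked, so I relied on the wrist and scene cameras.
- **Upright:** The post was within about 1° of vertical just before the final lowering; I did not measure it again after release.
- **Square:** The jaws were at -5.45°, against a path angle of about 5.4° from the board edge and the lamp–screen line. I did not measure the lens's own angle after release.
- **Other things:** In the scene camera, the fitted positions of the iris, screen and lamp feet stayed within about 3 mm of where they started. I did not re-measure the small bystander objects.
- **Hard contacts:** While laying the stand down, the wrist read up to 23 N. It also read 14 N when the foot swung under faster than I expected and pressed on the bench.

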